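# Take the cross-stack of parts trays apart into the bay rack

### The job

Take the cross-stacked blue parts trays apart, upper ones first: set each of the three filled trays fully down into the rack bay marked by the sample housing of the same colour as the housings it holds, and lay the stack's empty tray squarely crosswise, centred and flat, on the rims of the other empty tray, which stays where it lies on the second mat. Keep the trays level, set them down without dropping them, and leave the micrometer where it lies.

Things in the scene. Friction and masses are not known exactly. Their poses are not given: they have to be found in the camera images.
- tray_white: Blue open parts tray 120 (x) x 50 (y) x 24 mm high, walls 3 mm, two cross walls, both ends alike; three WHITE housings fixed in its cells. 0.1 to 0.2 kg. Origin: centre of underside, z up. Grip across the 50 mm width at mid length. Starts in the stack's upper layer, beside tray_empty (either side): two trays 90 mm apart, gap 40 mm, laid crosswise on the rims of the lower two.
- tray_black: Blue open parts tray like tray_white, same size and origin, with three BLACK housings fixed in its cells. Starts in the stack's lower layer on a grey mat 3 mm thick, beside tray_green (either side), parallel, 90 mm apart, gap 40 mm, under the two upper trays.
- tray_green: Blue open parts tray like tray_white, same size and origin, with three GREEN housings fixed in its cells. Starts in the stack's lower layer beside tray_black (either side).
- tray_empty: Blue open parts tray like tray_white, same size and origin, its three cells EMPTY. Starts in the stack's upper layer beside tray_white (either side). Laid crosswise on tray_base its underside is 24 mm above that tray's.
- tray_base: Blue open parts tray like tray_white, same size and origin, EMPTY and loose; it lies by itself on the second grey mat, the returns place, its long axis in any direction.
- bay_white (a point): Centre of the floor (6 mm above the bench) of the rack bay marked by the WHITE sample housing; x: along the bay to its sample, fixed 94 mm away on the rear ledge (top of sample 43 mm over the bench); z up. A tray fits lengthwise, either end first. Flared guides 16 mm high at the bay's ends hold it to +-4 mm, catch it within 9 mm, and leave 70 mm at mid length free for fingers.
- bay_black (a point): The same for the bay marked by the BLACK sample housing. The three bays lie parallel, side by side, 92 mm apart; which sample marks which bay changes from start to start.
- bay_green (a point): The same for the bay marked by the GREEN sample housing.
- micrometer: Blue and silver micrometer, 44x140x16 mm, lying loose on the bench between the two mats, long axis roughly along world x; a bystander. Origin: centre of its underside.

How it is judged:
By the outcome, as a careful person would: the job done as asked, in the order asked, and still so for the second after the job is handed in, with the robot touching nothing.
It also fails if it takes over 96 s, if anything falls off the work surface, if the arm or the gripper's body presses on something with over 40 N, if the wrist force passes 120 N, or if a joint passes its speed limit or range.

### The arm

A 6-joint arm with a two-finger parallel gripper is mounted at the origin on a cart in front of the work surface, level with it; the furniture and walls round the work are solid. World frame = base frame: x ahead of the robot, y to its left, z up, the work surface at z = 0. Lengths are in m, angles in rad, forces in N, time in s.
With the tool pointing down it reaches from about 0.375 to 0.9 m from the base axis. Payload 3.1 kg.
Tool frame: the origin (TCP) lies between the finger pads; the fingertips stand manip.finger_overhang ahead of it and the grasp point (between the pads) lies 5 mm behind it (manip.finger_overhang is the distance from the TCP to the fingertips, in m); z points along the fingers, y is the line along which they close (so a half turn about z gives the same grasp; the last joint's range is limited). The gripper opens to 85 mm and grips with 20 to 120 N. Pads are 22 mm wide; open, the fingers measure 114 mm over their backs; the gripper's body (76 mm by 85 mm) begins 54 mm behind the grasp point. The pads swing forward as they close: fully open they stand 13 mm farther back than shut.
Start: joints at [-1.431, 0.527, 1.433, -0, 1.181, -0.178], TCP at [0.196, -0.593, 0.212] pointing down, gripper open.
Joint ranges: [-3.08, 3.08], [-0.75, 2.2], [0.22, 2.44], [-1.43, 4.57], [0, 2.65], [-2.85, 2.85]. Speed limits (rad/s): [2.79, 2.79, 3.14, 3.14, 3.14, 3.14].

### API

Orientations are given as a unit quaternion [x, y, z, w].
In Python, from station import manip gives the robot as it stands.
- The arm moves only by the tool drive_tool, never from a script. Its argument "plan" is a list of rows, each a list of 7 numbers: the shift along the tool's x, y, z in m, then the turn, a rotation vector about the tool's x, y, z in degrees, then the opening, from -1 (shut) to 1 (fully open). In form: [[x, y, z, wx, wy, wz, gripper], ...]. A call has 1 to 10 rows; each row shifts and turns the commanded pose from where the row before left it, along the tool's axes as they then stand; what a row does not reach is not made up. A row lasts 1/10 s, in which the tool goes at most 50 mm and 8.59 degrees, less where a joint would pass 70% of its speed; a pose out of reach is approached as far as the arm can. A call is refused whole if a number of a shift passes 0.05 or a number of a turn 8.59, either way. A call with a gripper value outside its range is refused whole. The fingers move at their own pace and stop on an object; "newtons" is the grip in N (left out, the last holds). Time passes only in rows, so rows that do not move let the fingers close. It gives the time, the measured TCP pose, the force, the opening and the grip force at its end, in the units of the state.
- manip.sense(): the state, without advancing time (a new reading comes with each control period).
- manip.snapshot(name): name is "scene" or "top" or "wrist"; returns a dict with "image" (420x560x3 uint8, red, green, blue), "z_map" (420x560 float32, m along the optical axis (not along the pixel's ray), 0 where there is no reading), "fov_y" (degrees; the focal length in pixels is half the picture's height over the tangent of half this angle, whatever the lens; pixels are square), "cx", "cy" (the principal point, pixels), "k1" (the pictures are not rectified: a ray, as slopes to the right and down, at radius r is drawn at 1 + k1 r^2 times it, then the intrinsics apply), "extrinsics" (4x4, takes a point from camera to world coordinates); the wrist camera has in their place "mount" (4x4, takes a point from camera to tool coordinates, whose origin is the TCP and whose axes are the flange's). Camera axes: x right, y up, looking along -z (the intrinsics and any distortion apply to the point x, -y, -z); pixel columns grow to the right and rows downward; lengths in m; the calibration is good to about 2 mm. A picture is of the moment at which its call begins: read the wrist's pose just before it.
- manip.sign_off(): hands the job in; it is judged then, once.
The state is a dict: "t": time; "q": joint angles; "qd": joint speeds; "tau": joint torques, N m; "tcp_pos": TCP position; "tool_rot": TCP orientation; "force": force on the tool from outside, world axes, zero at the start; "ft_torque": the same for the moment, N m; "finger_gap": opening from 0.0 (shut) to 1.0 (fully open); "gripper_force": force on a finger pad.
Only numpy, scipy, OpenCV 4.12 (cv2) and the standard library are available. Lean on these libraries where they do the work, as an engineer would, in place of code of your own. Each camera call takes 0.05 s, during which the arm holds its last target. There are 200 camera calls.

## Working session

There is one attempt and no reset: what is moved stays moved. The work goes in short steps, Python scripts to look and compute and a tool call to move; the robot and the scene stay as the last step left them, time stands still between calls to the robot, and variables do not carry over. Pictures are saved under pics/ and viewed, at most 16 in all, crops included, and the job is handed in when it is done.

Besides the shell and the picture viewer there is one more tool, called after "Request:" as name(argument=value, ...) on one line, values as JSON. drive_tool: Moves the arm, as the interface text tells. Its arguments: {"type":"object","properties":{"plan":{"type":"array"},"newtons":{"type":"number"}},"required":["plan"]}

```bash
ls; mkdir -p pics
python3 - <<'E'
from station import manip
import cv2,numpy as np
print(manip.sense()); print(manip.finger_overhang)
for n in("scene","top"):
    s=manip.snapshot(n); np.save(f"pics/{n}0.npy",s,allow_pickle=True)
    cv2.imwrite(f"pics/{n}0.png",s["image"][:,:,::-1])
    print(n,{k:v for k,v in s.items() if k not in("image","z_map")})
E
```

```text
pics
{'t': 0.0, 'q': array([-1.43049343e+00,  5.28436702e-01,  1.43389364e+00,  3.03130897e-05,
        1.18143166e+00, -1.78467940e-01]), 'qd': array([ 5.40082537e-04, -1.01803043e-03, -1.61961700e-03, -6.89352351e-05,
       -6.00957185e-04,  1.93035398e-03]), 'tau': array([ 1.51263492e-03, -4.42348945e+01, -1.78025633e+01, -1.82217391e-04,
        8.50154349e-03, -2.71580582e-06]), 'tcp_pos': array([ 0.19582242, -0.59273126,  0.21105454]), 'tool_rot': array([ 9.87325346e-01,  1.58705656e-01,  3.47102848e-05, -1.08420608e-03]), 'force': array([ 0.41208585,  0.05142581, -0.61036547]), 'ft_torque': array([-0.00899116, -0.03876047, -0.0209607 ]), 'gripper_force': 0.0, 'finger_gap': 0.9948776981633022}
0.014
scene {'fov_y': 47.40890651368954, 'cx': 279.3328772971567, 'cy': 210.9292904742851, 'k1': -0.1565209229768106, 'extrinsics': array([[ 0.62872005,  0.3797768 , -0.67858727, -0.04500698],
       [-0.77746011,  0.28865191, -0.55878068, -0.49859825],
       [-0.01633643,  0.87889115,  0.47674256,  0.47080115],
       [ 0.        ,  0.        ,  0.        ,  1.        ]])}
top {'fov_y': 45.229786760086334, 'cx': 277.71756343116675, 'cy': 209.26958448049487, 'k1': -0.16770722697730042, 'extrinsics': array([[-0.01699336,  0.99563747, -0.09174557,  0.48307274],
       [-0.99966592, -0.01513121,  0.02095451,  0.02395571],
       [ 0.01947488,  0.09207101,  0.99556198,  0.93035376],
       [ 0.        ,  0.        ,  0.        ,  1.        ]])}
```

View pics/scene0.png

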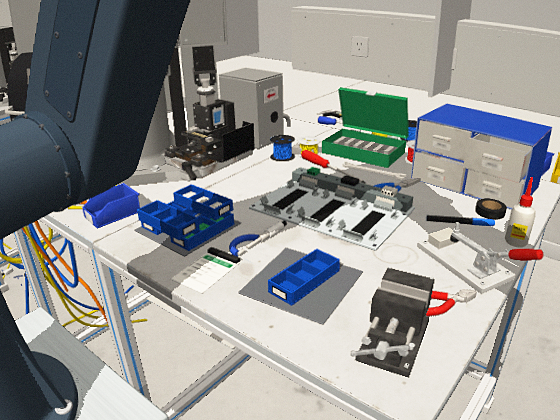

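View pics/top0.png

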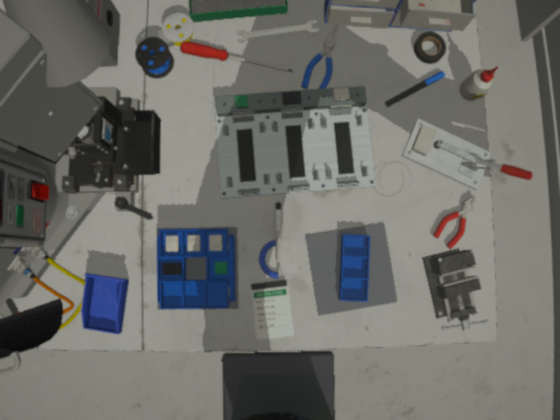

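The top view looks along world −z, with up = +x and left = +y. The stack is at about (197,268): white tray at row 243, empty tray at row 293, black lower tray at column 172 and green lower tray at column 221. The base tray is at (354,266) and the micrometer at (273,245). The samples are green (242,100), black (292,98) and white (343,95).

```bash
cat > h.py <<'E'
import numpy as np,cv2
from scipy.spatial.transform import Rotation as R
from station import manip
def K(s):
    f=s["image"].shape[0]/2/np.tan(np.radians(s["fov_y"]/2)); return np.array([[f,0,s["cx"]],[0,f,s["cy"]],[0,0,1.]])
def dirs(s,uv):
    p=cv2.undistortPoints(np.asarray(uv,float).reshape(-1,1,2),K(s),np.array([s["k1"],0,0,0.])).reshape(-1,2)
    return np.c_[p[:,0],-p[:,1],-np.ones(len(p))]
def ext(s): return s["extrinsics"]
def plane(s,uv,z):
    E=ext(s); d=dirs(s,uv)@E[:3,:3].T; o=E[:3,3]; return o+d*((z-o[2])/d[:,2])[:,None]
def cloud(s):
    h,w=s["z_map"].shape; v,u=np.mgrid[:h,:w]; d=dirs(s,np.c_[u.ravel(),v.ravel()])*s["z_map"].reshape(-1,1)
    E=ext(s); return (d@E[:3,:3].T+E[:3,3]).reshape(h,w,3)
def snap(n):
    st=manip.sense(); s=manip.snapshot(n)
    if "mount" in s:
        T=np.eye(4); T[:3,:3]=R.from_quat(st["tool_rot"]).as_matrix(); T[:3,3]=st["tcp_pos"]; s["extrinsics"]=T@s["mount"]
    return s
def blue(s):
    hsv=cv2.cvtColor(s["image"],cv2.COLOR_RGB2HSV); return cv2.inRange(hsv,(100,120,30),(125,255,255))>0
def rect(P):
    (c,wh,a)=cv2.minAreaRect(P[:,:2].astype(np.float32)); return np.round(c,4),np.round(wh,4),round(a,2)
E
python3 - <<'E'
from h import *
for n in("top","scene"):
    s=np.load(f"pics/{n}0.npy",allow_pickle=True).item(); C=cloud(s); B=blue(s)
    X,Y,Z=C[...,0],C[...,1],C[...,2]
    print(n)
    for nm,y0,y1 in(("stack",.08,.27),("base",-.25,-.05)):
        m=B&(Y>y0)&(Y<y1)&(X>.2)&(X<.5)&(Z>0.0)
        print(nm,m.sum(),"zpct",np.percentile(Z[m],[2,25,50,75,90,98]).round(4),"xy",X[m].min(),X[m].max(),Y[m].min(),Y[m].max())
        h=np.histogram(Z[m],bins=np.arange(0,.065,.003)); print(h[0])
    # bench, mats
    for nm,(x,y) in dict(bench=(.40,-.21),mat2=(.30,-.19)).items():
        q=(abs(X-x)<.01)&(abs(Y-y)<.01)&(Z<.1); print(nm,Z[q].mean() if q.any() else None, Z[q].std() if q.any() else None)
    if n=="top":
        for uv in[(197,268),(354,266),(273,245),(242,100),(292,98),(343,95),(247,155),(295,150),(344,147)]: print(uv,C[uv[1],uv[0]].round(4))
E
```

```text
top
stack 3522 zpct [0.0031 0.0232 0.0284 0.0311 0.048  0.0511] xy 0.3940101709350835 0.49998068690908243 0.08540581108206267 0.2251408456812859
[  69  375  163   48   25   50   56  136  364 1089  418   57   47   52
   68  158  269   76    2    0    0]
base 1548 zpct [0.002  0.0044 0.0058 0.0154 0.0249 0.0271] xy 0.39844927955475906 0.4999826215879093 -0.1606455950906889 -0.10442795603886046
[103 707 298  31  17  39  40 109 169  35   0   0   0   0   0   0   0   0
   0   0   0]
bench 0.0006732411837379775 0.002276144706338724
mat2 -0.004976416216915469 0.0006213487448525192
(197, 268) [0.4626 0.1542 0.004 ]
(354, 266) [ 0.4614 -0.134   0.006 ]
(273, 245) [0.5026 0.0143 0.0115]
(242, 100) [0.7656 0.0669 0.0421]
(292, 98) [ 0.7676 -0.0241  0.0442]
(343, 95) [ 0.7737 -0.1182  0.0416]
(247, 155) [0.6706 0.06   0.0064]
(295, 150) [ 0.6792 -0.0298  0.0047]
(344, 147) [ 0.6843 -0.1223  0.0039]
scene
stack 2758 zpct [0.0049 0.024  0.0357 0.0455 0.0498 0.0522] xy 0.3915729034810668 0.49999707261484744 0.08316457443944231 0.22740623730639759
[  6  81  98  78  97 104 117 106 127 159 231 191 194 205 224 281 295 164
   0   0   0]
base 1749 zpct [0.0048 0.0094 0.0179 0.0244 0.0274 0.3602] xy 0.2012727574523951 0.4999692440633738 -0.16124117166479218 -0.05019145827250576
[  1 120 295 154 158 161 180 207 256 151   0   0   0   0   0   0   0   0
   0   0   0]
bench 0.0019207435934894218 0.0020928953310363164
mat2 -0.010729380986856793 0.004239924507761101
```

Run:
```python
from h import *
for n in("top","scene"):
    s=np.load(f"pics/{n}0.npy",allow_pickle=True).item(); C=cloud(s); B=blue(s)
    X,Y,Z=C[...,0],C[...,1],C[...,2]; print(n)
    for nm,c,zr in(("stack",(.465,.155),(.046,.056)),("base",(.465,-.134),(.022,.031))):
        m=B&(abs(X-c[0])<.09)&(abs(Y-c[1])<.09)&(Z>zr[0])&(Z<zr[1]); P=C[m]
        if nm=="stack":
            for t in(1,-1):
                q=P[(P[:,0]-c[0])*t>0]; print("up",t,len(q),rect(q),"z",np.median(q[:,2]).round(4))
            m=B&(abs(X-c[0])<.09)&(abs(Y-c[1])<.09)&(Z>.022)&(Z<.031); q=C[m]
            for t in(1,-1):
                k=q[(q[:,1]-c[1])*t>.01]; print("low",t,rect(k))
        else: print("base",len(P),rect(P),"z",np.median(P[:,2]).round(4))
    if n=="top":
        g=cv2.cvtColor(s["image"],cv2.COLOR_RGB2HSV)
        blk=(g[...,2]<45)&(abs(X-.67)<.08)&(Y<.11)&(Y>-.17)&(Z<.03)
        k,l,st,ce=cv2.connectedComponentsWithStats(blk.astype(np.uint8))
        for i in range(1,k):
            if st[i,4]>200:
                v,u=np.nonzero(l==i); print("strip",st[i,4],rect(plane(s,np.c_[u,v],.006)))
cv2.imwrite("pics/rack0.png",cv2.resize(np.load("pics/top0.npy",allow_pickle=True).item()["image"][75:210,200:390,::-1],None,fx=4,fy=4,interpolation=cv2.INTER_CUBIC))
```

```text
top
up 1 377 (array([0.5074, 0.1551]), array([0.1202, 0.0492]), 89.35) z 0.0491
up -1 318 (array([0.4187, 0.1544]), array([0.0493, 0.1196]), 0.6) z 0.0492
low 1 (array([0.462 , 0.1941]), array([0.1329, 0.0578]), 0.06)
low -1 (array([0.4624, 0.1151]), array([0.1337, 0.0591]), 0.16)
base 369 (array([ 0.4591, -0.1322]), array([0.0497, 0.119 ]), 86.25) z 0.0253
strip 644 (array([ 0.6777, -0.029 ]), array([0.0946, 0.0252]), 3.11)
strip 683 (array([0.6712, 0.0622]), array([0.0952, 0.0253]), 3.83)
scene
up 1 361 (array([0.5074, 0.1548]), array([0.0518, 0.1209]), 0.01) z 0.0489
up -1 491 (array([0.4188, 0.1542]), array([0.0518, 0.1224]), 0.53) z 0.0493
low 1 (array([0.4413, 0.1948]), array([0.0981, 0.0589]), 0.02)
low -1 (array([0.4626, 0.1131]), array([0.1391, 0.059 ]), 1.03)
base 668 (array([ 0.4593, -0.1334]), array([0.0516, 0.1218]), 86.4) z 0.0254
```

View pics/rack0.png

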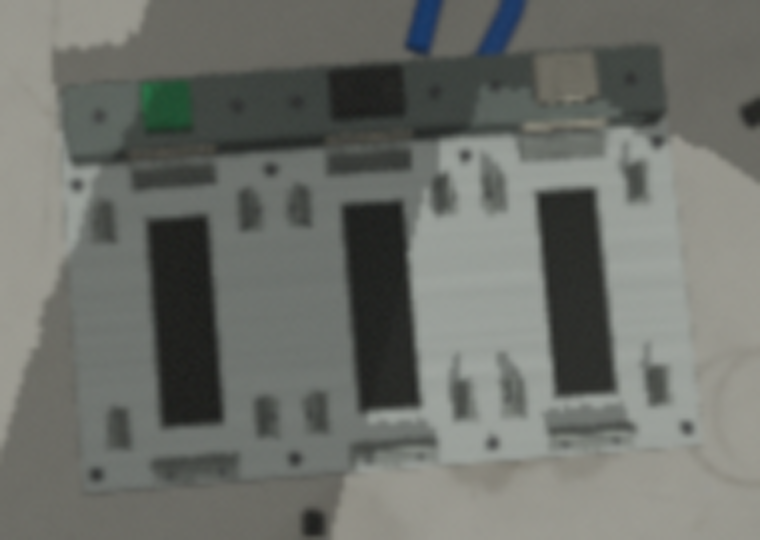

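```bash
cat >> h.py <<'E'
def yaw(q=None):
    x=R.from_quat(manip.sense()["tool_rot"] if q is None else q).as_matrix(); return x
def go(x,y,z,psi,after=True):
    """print shift to target in tool axes; psi = target world yaw of tool x, deg, tool pointing down"""
    s=manip.sense(); M=R.from_quat(s["tool_rot"]).as_matrix(); p=np.radians(psi)
    T=np.array([[np.cos(p),np.sin(p),0],[np.sin(p),-np.cos(p),0],[0,0,-1]])
    d=np.array([x,y,z])-s["tcp_pos"]
    print("t %.2f tcp"%s["t"],s["tcp_pos"].round(4),"yaw %.2f"%np.degrees(np.arctan2(M[1,0],M[0,0])),"gap %.2f"%s["finger_gap"],"F",s["force"].round(1))
    print("shift now-axes",(M.T@d).round(4),"target-axes",(T.T@d).round(4),"turn deg",np.degrees(R.from_matrix(M.T@T).as_rotvec()).round(2))
E
python3 - <<'E'
from h import *
s=manip.snapshot("wrist"); print(s["mount"].round(4),s["fov_y"])
go(.6,-.03,.33,18.3)
E
```

```text
[[ 2.000e-04  9.454e-01  3.258e-01  8.410e-02]
 [ 1.000e+00 -3.000e-04  2.000e-04 -1.200e-03]
 [ 3.000e-04  3.258e-01 -9.454e-01 -1.617e-01]
 [ 0.000e+00  0.000e+00  0.000e+00  1.000e+00]] 62.31203674049832
t 0.15 tcp [ 0.1958 -0.5929  0.2113] yaw 18.26 gap 1.00 F [ 0.1 -0.3 -0. ]
shift now-axes [ 0.5603 -0.4081 -0.1179] target-axes [ 0.5605 -0.4076 -0.1187] turn deg [-0.09 -0.02 -0.04]
```

Request:
drive_tool(plan=[[0.035,-0.025,-0.0075,0,0,0,1],[0.035,-0.025,-0.0075,0,0,0,1],[0.035,-0.025,-0.0075,0,0,0,1],[0.035,-0.025,-0.0075,0,0,0,1],[0.035,-0.025,-0.0075,0,0,0,1],[0.035,-0.025,-0.0075,0,0,0,1],[0.035,-0.025,-0.0075,0,0,0,1],[0.035,-0.025,-0.0075,0,0,0,1]])

```text
t: 0.95
tcp_pos: [0.3998, -0.3141, 0.2722]
tool_rot: [0.987, 0.159, -0.0, -0.0]
force: [0.3, -1.3, 0.3]
finger_gap: 0.999
gripper_force: 0.0
```

Request:
drive_tool(plan=[[0.035,-0.025,-0.0075,0,0,0,1],[0.035,-0.025,-0.0075,0,0,0,1],[0.035,-0.025,-0.0075,0,0,0,1],[0.035,-0.025,-0.0075,0,0,0,1],[0.035,-0.025,-0.0075,0,0,0,1],[0.035,-0.025,-0.0075,0,0,0,1],[0.035,-0.025,-0.0075,0,0,0,1],[0.035,-0.025,-0.0075,0,0,0,1],[0,0,0,0,0,0,1],[0,0,0,0,0,0,1]])

```text
t: 1.95
tcp_pos: [0.6022, -0.0372, 0.3315]
tool_rot: [0.987, 0.16, -0.001, 0.0]
force: [0.7, -0.3, -1.2]
finger_gap: 1.001
gripper_force: 0.0
```

```bash
cat >> h.py <<'E'
def save(s,n): np.save(f"pics/{n}.npy",s,allow_pickle=True); cv2.imwrite(f"pics/{n}.png",s["image"][:,:,::-1])
def load(n): return np.load(f"pics/{n}.npy",allow_pickle=True).item()
E
python3 - <<'E'
from h import *
s=snap("wrist"); save(s,"w1"); save(snap("top"),"top1"); print(manip.sense()["t"],manip.sense()["tcp_pos"])
E
```

```text
2.05 [ 0.60141859 -0.03869537  0.33134262]
```

View pics/w1.png

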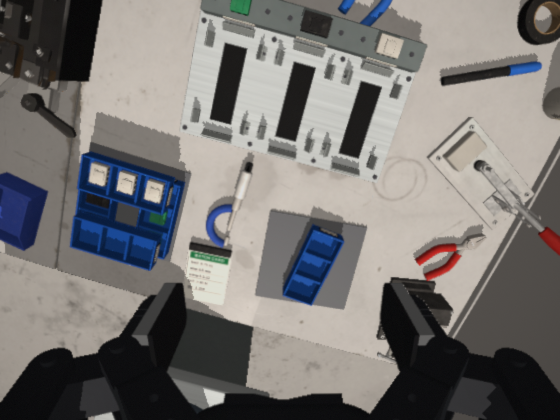

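The wrist view shows the whole scene: strips at (228,83), (295,102) and (362,120), samples at (240,5), (316,22) and (389,45), the stack at about (125,212), the base tray at (313,263) and the micrometer at (232,205).

Run:
```python
from h import *
for n,zr in(("w1",0),("top0",0)):
    s=load(n); C=cloud(s); B=blue(s); X,Y,Z=C[...,0],C[...,1],C[...,2]; print(n)
    g=cv2.cvtColor(s["image"],cv2.COLOR_RGB2HSV)
    blk=(g[...,2]<50)&(abs(X-.67)<.09)&(Y<.11)&(Y>-.18)&(Z<.03)
    k,l,st,ce=cv2.connectedComponentsWithStats(blk.astype(np.uint8))
    for i in range(1,k):
        if st[i,4]>200:
            v,u=np.nonzero(l==i); print("strip",st[i,4],rect(plane(s,np.c_[u,v],.006)),"z",np.median(Z[l==i]).round(4))
    for nm,x in(("green",(.767,.067)),("black",(.769,-.026)),("white",(.775,-.118))):
        m=(abs(X-x[0])<.03)&(abs(Y-x[1])<.03)&(Z>.037)&(Z<.05); print(nm,m.sum(),rect(C[m]) if m.sum()>20 else "", Z[m].mean().round(4), np.median(s["image"][m],0))
    for nm,c,zr in(("stack",(.465,.155),(.044,.056)),("base",(.46,-.134),(.021,.031))):
        m=B&(abs(X-c[0])<.09)&(abs(Y-c[1])<.09)&(Z>zr[0])&(Z<zr[1]); P=C[m]
        if nm=="stack":
            for t in(1,-1):
                q=P[(P[:,0]-c[0])*t>0]; print("up",t,len(q),rect(q),"z",np.median(q[:,2]).round(4))
        else: print("base",len(P),rect(P),"z",np.median(P[:,2]).round(4))
# triangulation: sample/tray pts common to two views -> height of white housings by centroid
def tri(A,B):
    a,b=[],[]
    M=np.zeros((3,3));r=np.zeros(3)
    for s,uv in(A,B):
        E=ext(s); d=dirs(s,[uv])[0]@E[:3,:3].T; d/=np.linalg.norm(d); Q=np.eye(3)-np.outer(d,d); M+=Q; r+=Q@E[:3,3]
    return np.linalg.solve(M,r)
print("strip mid tri",[tri((load("w1"),a),(load("top0"),b)).round(4) for a,b in(((228,83),(247,155)),((295,102),(294.5,151)),((126,183),(194,243)))])
```

```text
w1
strip 1559 (array([0.6715, 0.0647]), array([0.0969, 0.0272]), 3.65) z 0.0061
strip 1487 (array([ 0.6776, -0.0271]), array([0.0967, 0.0269]), 3.48) z 0.006
strip 1424 (array([ 0.6835, -0.1187]), array([0.097 , 0.0271]), 3.62) z 0.006
green 243 (array([0.7609, 0.0699]), array([0.0153, 0.0223]), 9.57) 0.0413 [ 48. 125.  79.]
black 601 (array([ 0.7712, -0.0214]), array([0.0231, 0.0344]), 2.67) 0.0412 [41. 38. 37.]
white 482 (array([ 0.777 , -0.1125]), array([0.0231, 0.0289]), 4.25) 0.0412 [197. 187. 172.]
up 1 1089 (array([0.5082, 0.1576]), array([0.1199, 0.0513]), 89.73) z 0.049
up -1 960 (array([0.4188, 0.1569]), array([0.0516, 0.1203]), 0.17) z 0.0485
base 681 (array([ 0.4594, -0.1296]), array([0.0506, 0.1202]), 85.92) z 0.0252
top0
strip 596 (array([ 0.6835, -0.1206]), array([0.0925, 0.0236]), 3.44) z 0.0053
strip 676 (array([ 0.6778, -0.0291]), array([0.0951, 0.0261]), 3.54) z 0.0052
strip 707 (array([0.6712, 0.0622]), array([0.096, 0.026]), 3.46) z 0.0052
green 137 (array([0.7644, 0.0679]), array([0.0202, 0.0234]), 89.59) 0.0403 [35. 77. 50.]
black 222 (array([ 0.7706, -0.023 ]), array([0.0232, 0.0344]), 4.15) 0.0402 [34. 35. 33.]
white 168 (array([ 0.777 , -0.1148]), array([0.0232, 0.027 ]), 5.82) 0.0403 [107. 105.  96.]
up 1 420 (array([0.5074, 0.1551]), array([0.1202, 0.0492]), 89.35) z 0.0489
up -1 365 (array([0.4187, 0.1536]), array([0.0493, 0.1212]), 0.6) z 0.0487
base 392 (array([ 0.4595, -0.1322]), array([0.0497, 0.1198]), 86.25) z 0.0251
strip mid tri [array([0.6721, 0.0623, 0.0047]), array([ 0.6781, -0.0284,  0.0014]), array([0.5082, 0.1552, 0.0415])]
```

Request:
drive_tool(plan=[[0,0,0.018,0,0,-7.9,1],[0,0,0.018,0,0,-7.9,1],[0,0,0.018,0,0,-7.9,1],[0,0,0.018,0,0,-7.9,1],[0,0,0.018,0,0,-7.9,1],[0,0,0.018,0,0,-7.9,1],[0,0,0.018,0,0,-7.9,1],[0,0,0.018,0,0,-7.9,1],[0,0,0.018,0,0,-7.9,1],[0,0,0,0,0,0,1]])

```text
t: 3.05
tcp_pos: [0.5994, -0.0392, 0.1674]
tool_rot: [0.712, 0.702, -0.002, -0.003]
force: [0.1, -0.1, -0.5]
finger_gap: 0.998
gripper_force: 0.0
```

```bash
python3 -c "
from h import *
go(.5076,.156,.150,89.5)"
```

```text
t 3.05 tcp [ 0.5994 -0.0392  0.1674] yaw 89.21 gap 1.00 F [ 0.1 -0.1 -0.5]
shift now-axes [ 0.1939 -0.0943  0.0183] target-axes [ 0.1944 -0.0935  0.0174] turn deg [-0.39 -0.08 -0.29]
```

Request:
drive_tool(plan=[[0.039,-0.0188,0.0035,-0.4,0,-0.3,1],[0.039,-0.0188,0.0035,0,0,0,1],[0.039,-0.0188,0.0035,0,0,0,1],[0.039,-0.0188,0.0035,0,0,0,1],[0.039,-0.0188,0.0035,0,0,0,1],[0,0,0,0,0,0,1],[0,0,0,0,0,0,1]])

```text
t: 3.75
tcp_pos: [0.5099, 0.1576, 0.1529]
tool_rot: [0.709, 0.705, 0.003, 0.003]
force: [0.4, 0.1, 0.3]
finger_gap: 1.0
gripper_force: 0.0
```

Run:
```python
from h import *
s=snap("wrist"); save(s,"w2"); C=cloud(s); B=blue(s); X,Y,Z=C[...,0],C[...,1],C[...,2]
m=B&(abs(X-.465)<.09)&(abs(Y-.155)<.09)&(Z>.044)&(Z<.056); P=C[m]
for t in(1,-1):
    q=P[(P[:,0]-.465)*t>0]; print("up",t,len(q),rect(q),"z",np.median(q[:,2]).round(4))
go(.5076,.156,.05,89.5)
```

```text
up 1 2301 (array([0.5074, 0.1585]), array([0.0502, 0.1201]), 0.07) z 0.05
up -1 2663 (array([0.4182, 0.1577]), array([0.0504, 0.12  ]), 0.24) z 0.0493
t 3.80 tcp [0.5108 0.1569 0.153 ] yaw 89.56 gap 1.00 F [-1.   0.2  0.3]
shift now-axes [-0.0009 -0.0041  0.1029] target-axes [-0.0009 -0.0032  0.103 ] turn deg [0.53 0.02 0.06]
```

View pics/w2.png

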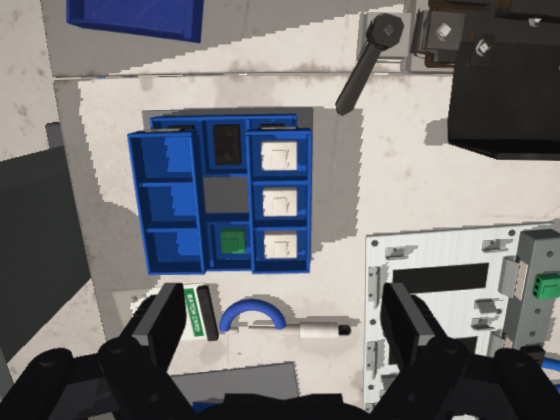

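Request:
drive_tool(plan=[[0,-0.003,0.02,0.4,0,0,1],[0,0,0.02,0,0,0,1],[0,0,0.02,0,0,0,1],[0,0,0.02,0,0,0,1],[0,0,0.02,0,0,0,1],[0,0,0.01,0,0,0,1],[0,0,0,0,0,0,1],[0,0,0,0,0,0,1]], newtons=40)

```text
t: 4.6
tcp_pos: [0.5079, 0.1568, 0.0424]
tool_rot: [0.71, 0.704, 0.0, 0.0]
force: [-0.4, 0.7, -0.3]
finger_gap: 0.999
gripper_force: 0.0
```

Run:
```python
from h import *
s=snap("wrist"); save(s,"w3"); go(.5076,.157,.043,89.5)
```

```text
t 4.65 tcp [0.508  0.1571 0.0428] yaw 89.60 gap 1.00 F [ 0.8  0.5 -0.3]
shift now-axes [-0.0001 -0.0004 -0.0002] target-axes [-0.0001 -0.0004 -0.0002] turn deg [ 0.11 -0.01  0.1 ]
```

View pics/w3.png

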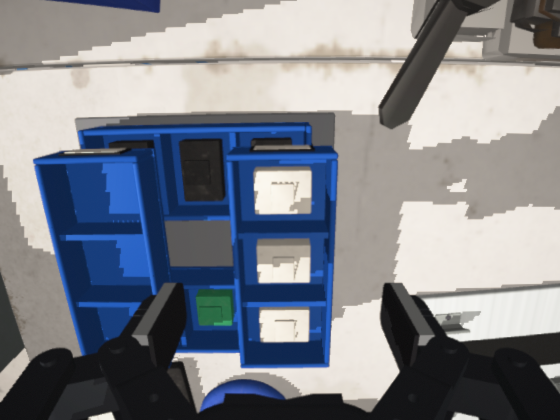

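The fingers straddle the white tray at mid length, at columns 165 and 400 with the tray at columns 230–335. Closing now.

Request:
drive_tool(plan=[[0,0,0,0,0,0,-1],[0,0,0,0,0,0,-1],[0,0,0,0,0,0,-1],[0,0,0,0,0,0,-1],[0,0,0,0,0,0,-1],[0,0,0,0,0,0,-1]], newtons=40)

```text
t: 5.25
tcp_pos: [0.5068, 0.1576, 0.042]
tool_rot: [0.709, 0.705, -0.0, -0.0]
force: [0.8, 0.4, -0.6]
finger_gap: 0.002
gripper_force: 0.0
```

Run:
```python
from h import *
s=snap("wrist"); save(s,"w4"); go(.5076,.157,.043,89.5)
```

```text
t 5.30 tcp [0.5069 0.1576 0.042 ] yaw 89.67 gap -0.00 F [ 0.2 -0.4  0.8]
shift now-axes [-0.0006  0.0007 -0.001 ] target-axes [-0.0006  0.0007 -0.001 ] turn deg [-0.    0.    0.17]
```

View pics/w4.png

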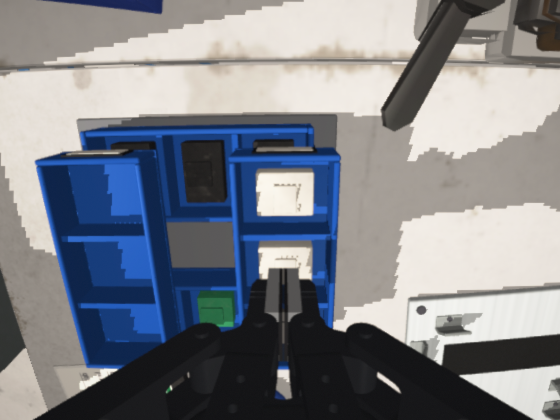

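Run:
```python
from h import *
for n,rs in(("w4",[(272,275),(293,275),(283,300),(272,330)]),("w3",[(150,320),(170,290),(180,300),(400,290),(390,300),(410,320)])):
    s=load(n); h,w=s["z_map"].shape; v,u=np.mgrid[:h,:w]
    d=dirs(s,np.c_[u.ravel(),v.ravel()])*s["z_map"].reshape(-1,1); T=(d@s["mount"][:3,:3].T+s["mount"][:3,3]).reshape(h,w,3)
    m=(abs(T[...,0])<.02)&(T[...,2]>-.06)&(T[...,2]<.05)&~blue(s)&(s["image"].max(2)<150)
    print(n,[(p,T[p[1],p[0]].round(4)) for p in rs])
    for lo,hi in((-.07,-.02),(-.02,.02),(.02,.07)):
        q=T[m&(T[...,1]>lo)&(T[...,1]<hi)&(abs(T[...,0])<.014)&(T[...,2]<.03)]
        if len(q): print(lo,len(q),"max z",np.percentile(q[:,2],[50,90,99]).round(4),"y",q[:,1].min().round(4),q[:,1].max().round(4))
```

```text
w4 [((272, 275), array([ 0.0118, -0.0052, -0.029 ])), ((293, 275), array([ 0.0125,  0.0038, -0.0302])), ((283, 300), array([ 0.0131, -0.0005, -0.0503])), ((272, 330), array([ 0.0131, -0.0041, -0.0678]))]
-0.07 14 max z [0.0149 0.016  0.0165] y -0.065 -0.0244
-0.02 3612 max z [-0.0432  0.0021  0.0118] y -0.016 0.0161
0.02 15 max z [-0.0079 -0.0073 -0.0071] y 0.0252 0.0258
w3 [((150, 320), array([ 0.0115, -0.0469, -0.0608])), ((170, 290), array([ 0.0117, -0.0457, -0.0413])), ((180, 300), array([ 0.0047, -0.0434, -0.0377])), ((400, 290), array([ 0.0121,  0.0462, -0.0421])), ((390, 300), array([ 0.0091,  0.0418, -0.0445])), ((410, 320), array([ 0.0122,  0.0434, -0.0619]))]
-0.07 2043 max z [-0.0493 -0.0374 -0.0075] y -0.0661 -0.0252
-0.02 472 max z [0.0057 0.0108 0.0131] y -0.0156 0.015
0.02 2068 max z [-0.0492 -0.0383 -0.0329] y 0.0245 0.0561
```

Run:
```python
from h import *
def tool(s):
    h,w=s["z_map"].shape; v,u=np.mgrid[:h,:w]
    d=dirs(s,np.c_[u.ravel(),v.ravel()])*s["z_map"].reshape(-1,1); return (d@s["mount"][:3,:3].T+s["mount"][:3,3]).reshape(h,w,3)
T=tool(load("w4"))
for r in range(262,282,2): print("shut",r,[T[r,c].round(4).tolist() for c in(275,290)])
T=tool(load("w3"))
for r in range(278,296,3): print("open",r,[T[r,c].round(4).tolist() for c in(175,392)])
s=snap("scene"); save(s,"s5"); C=cloud(s); X,Y,Z=C[...,0],C[...,1],C[...,2]; p=manip.sense()["tcp_pos"]
m=(abs(X-p[0])<.02)&(abs(Y-p[1])<.025)&(Z>.055)&(Z<.2)&~blue(s)
print("scene near tool: n",m.sum(),np.percentile(Z[m],[0,1,5,25,50]).round(4) if m.any() else "")
v,u=np.nonzero(m)
if m.any(): print(u.min(),u.max(),v.min(),v.max())
cv2.imwrite("pics/s5c.png",cv2.resize(s["image"][130:270,100:290,::-1],None,fx=4,fy=4))
```

```text
shut 262 [[0.0039, -0.0045, -0.001], [0.0042, 0.0032, -0.0017]]
shut 264 [[0.002, -0.0045, 0.0005], [0.0026, 0.0032, -0.0008]]
shut 266 [[0.0009, -0.0045, 0.0003], [0.0016, 0.0032, -0.0011]]
shut 268 [[0.0121, -0.004, -0.023], [0.0126, 0.0027, -0.0241]]
shut 270 [[0.0117, -0.004, -0.0243], [0.012, 0.0027, -0.0249]]
shut 272 [[0.0124, -0.0039, -0.0274], [0.0122, 0.0026, -0.027]]
shut 274 [[0.0119, -0.0039, -0.0283], [0.0116, 0.0026, -0.0276]]
shut 276 [[0.0119, -0.0039, -0.0301], [0.0119, 0.0026, -0.0299]]
shut 278 [[0.0123, -0.0038, -0.0324], [0.0123, 0.0025, -0.0324]]
shut 280 [[0.0122, -0.0038, -0.034], [0.012, 0.0025, -0.0336]]
open 278 [[-0.0198, -0.0661, 0.0239], [-0.0313, 0.0733, 0.0441]]
open 281 [[-0.0191, -0.0646, 0.0191], [-0.0335, 0.0735, 0.0439]]
open 284 [[0.0122, -0.0447, -0.0375], [0.0122, 0.0443, -0.0375]]
open 287 [[0.012, -0.0442, -0.0395], [0.0117, 0.0439, -0.0391]]
open 290 [[0.0124, -0.0433, -0.0424], [0.0127, 0.0426, -0.043]]
open 293 [[0.011, -0.0434, -0.0423], [0.0121, 0.0423, -0.0443]]
scene near tool: n 958 [0.0618 0.0665 0.0733 0.1004 0.13  ]
185 210 133 193
```

View pics/s5c.png

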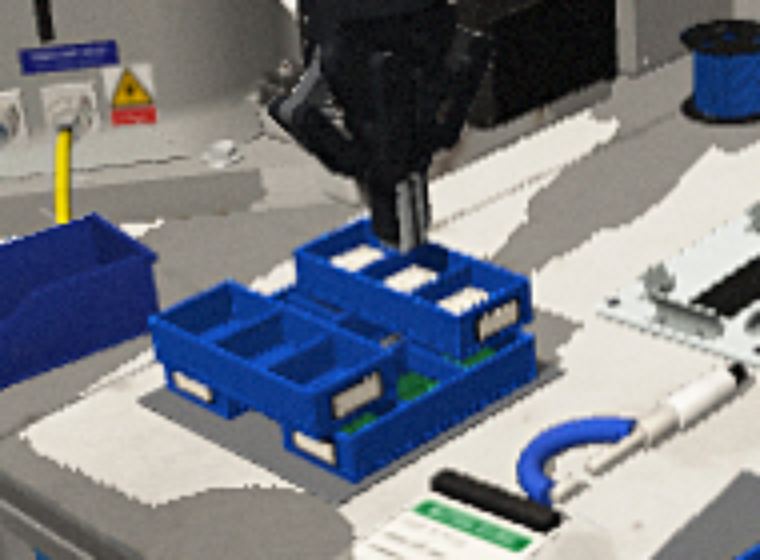

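Two views agree that the fingertips stand about 23 mm behind the reported TCP when shut and about 37 mm behind it when open. The scene camera puts the tip at z≈0.064 with TCP z at 0.042. The fingers therefore closed above the tray and touched nothing. I'll use this measured offset from here on: open, then go 40 mm lower.

Request:
drive_tool(plan=[[0,0,0,0,0,0,1],[0,0,0,0,0,0,1],[0,0,0,0,0,0,1],[0,0,0,0,0,0,1],[0,0,0,0,0,0,1],[0,0,0.01,0,0,0,1],[0,0,0.01,0,0,0,1],[0,0,0.01,0,0,0,1],[0,0,0.01,0,0,0,1],[0,0,0,0,0,0,1]])

```text
t: 6.35
tcp_pos: [0.5056, 0.1574, 0.0001]
tool_rot: [0.709, 0.705, -0.001, -0.001]
force: [-0.2, -0.7, 0.0]
finger_gap: 0.999
gripper_force: 0.0
```

Request:
drive_tool(plan=[[0,0,0,0,0,0,-1],[0,0,0,0,0,0,-1],[0,0,0,0,0,0,-1],[0,0,0,0,0,0,-1],[0,0,0,0,0,0,-1]], newtons=40)

```text
t: 6.85
tcp_pos: [0.5073, 0.1576, 0.0025]
tool_rot: [0.709, 0.705, 0.0, 0.0]
force: [-0.5, 0.6, 3.2]
finger_gap: 0.575
gripper_force: 41.8
```

Request:
drive_tool(plan=[[0,0,-0.01,0,0,0,-1],[0,0,-0.02,0,0,0,-1],[0,0,-0.03,0,0,0,-1],[0,0,-0.03,0,0,0,-1],[0,0,-0.01,0,0,0,-1],[0,0,0,0,0,0,-1]])

```text
t: 7.45
tcp_pos: [0.5079, 0.1577, 0.1035]
tool_rot: [0.709, 0.705, 0.001, 0.001]
force: [0.3, 0.5, -1.6]
finger_gap: 0.577
gripper_force: 41.9
```

Run:
```python
from h import *
s=snap("wrist"); save(s,"w6"); C=cloud(s); B=blue(s)
M=ext(s); 
m=B&(C[...,2]>.09)
q=C[m]; print(len(q),rect(q),np.percentile(q[:,2],[5,50,95]).round(4))
A=np.c_[q[:,:2]-q[:,:2].mean(0),np.ones(len(q))]; r=q[:,2]; k=r>np.median(r)-.004
print("rim slope",np.linalg.lstsq(A[k],r[k],rcond=None)[0].round(4))
go(.6835,-.1195,.10,3.55)
```

```text
19968 (array([0.5005, 0.1717]), array([0.1427, 0.0637]), 89.91) [0.1302 0.1427 0.1522]
rim slope [0.0002 0.1628 0.1493]
t 7.50 tcp [0.5069 0.1576 0.1022] yaw 89.67 gap 0.58 F [-0.7  0.1 -1.2]
shift now-axes [-0.276   0.1782  0.0023] target-axes [0.1591 0.2875 0.0022] turn deg [ 3.000e-02 -4.000e-02  8.612e+01]
```

View pics/w6.png

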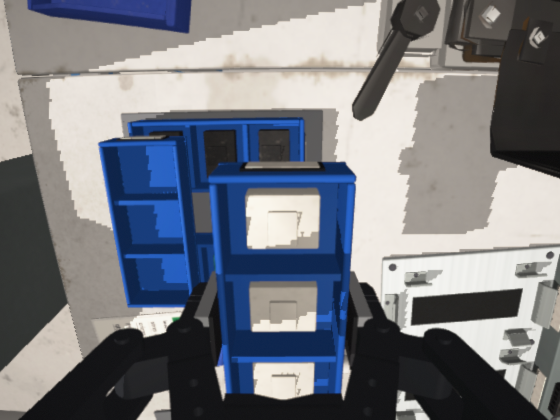

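Request:
drive_tool(plan=[[0,0,0,0,0,8.59,-1],[0,0,0,0,0,8.59,-1],[0,0,0,0,0,8.59,-1],[0,0,0,0,0,8.59,-1],[0,0,0,0,0,8.59,-1],[0,0,0,0,0,8.59,-1],[0,0,0,0,0,8.59,-1],[0,0,0,0,0,8.59,-1],[0,0,0,0,0,8.59,-1],[0,0,0,0,0,8.59,-1]])

```text
t: 8.5
tcp_pos: [0.5053, 0.1573, 0.0999]
tool_rot: [1.0, 0.03, -0.002, 0.0]
force: [0.3, -0.4, -1.7]
finger_gap: 0.58
gripper_force: 41.9
```

```bash
cat >> h.py <<'E'
def held(s):
    """rim of held tray in tool axes (x along length): far end x, lateral centre, rim z per x bin"""
    h,w=s["z_map"].shape; v,u=np.mgrid[:h,:w]
    d=dirs(s,np.c_[u.ravel(),v.ravel()])*s["z_map"].reshape(-1,1); T=(d@s["mount"][:3,:3].T+s["mount"][:3,3]).reshape(h,w,3)
    q=T[blue(s)&(abs(T[...,1])<.035)&(T[...,2]<.03)&(T[...,2]>-.08)]
    b=[(x,np.percentile(q[(abs(q[:,0]-x)<.005),2],2).round(4)) for x in(0,.01,.02,.03,.04,.055) if (abs(q[:,0]-x)<.005).sum()>20]
    r=q[q[:,2]<np.percentile(q[:,2],2)+.01]
    print("held: x end",np.percentile(q[:,0],99.7).round(4),"y",np.percentile(r[:,1],[.5,99.5]).round(4),"rim z",b)
E
python3 - <<'E'
from h import *
held(load("w6")); held(snap("wrist")); go(.6835,-.1195,.10,3.55)
E
```

```text
held: x end 0.0603 y [-0.0254  0.0242] rim z [(0, np.float64(-0.0491)), (0.01, np.float64(-0.0493)), (0.02, np.float64(-0.0484)), (0.03, np.float64(-0.0488)), (0.04, np.float64(-0.0489)), (0.055, np.float64(-0.0492))]
held: x end 0.0588 y [-0.026   0.0237] rim z [(0, np.float64(-0.049)), (0.01, np.float64(-0.0493)), (0.02, np.float64(-0.0483)), (0.03, np.float64(-0.0489)), (0.04, np.float64(-0.0489)), (0.055, np.float64(-0.0491))]
t 8.55 tcp [0.5054 0.1574 0.0999] yaw 3.19 gap 0.58 F [ 0.5 -0.4 -1.9]
shift now-axes [ 0.1625  0.2863 -0.0007] target-axes [ 1.606e-01  2.874e-01 -1.000e-04] turn deg [ 0.01  0.25 -0.36]
```

Request:
drive_tool(plan=[[0.023,0.041,0,0,0,-0.3,-1],[0.023,0.041,0,0,0,0,-1],[0.023,0.041,0,0,0,0,-1],[0.023,0.041,0,0,0,0,-1],[0.023,0.041,0,0,0,0,-1],[0.023,0.041,0,0,0,0,-1],[0.023,0.041,0,0,0,0,-1],[0,0,0,0,0,0,-1],[0,0,0,0,0,0,-1]])

```text
t: 9.45
tcp_pos: [0.6865, -0.1185, 0.0994]
tool_rot: [0.999, 0.035, -0.002, -0.001]
force: [-0.7, 0.8, -1.7]
finger_gap: 0.581
gripper_force: 42.2
```

Run:
```python
from h import *
s=snap("wrist"); save(s,"w7"); held(s); go(.6835,-.1195,-.019,3.55)
t=snap("top"); save(t,"t7"); C=cloud(t); m=blue(t)&(abs(C[...,0]-.68)<.1)&(abs(C[...,1]+.12)<.1)&(C[...,2]>.05); 
q=C[m]; print(len(q),np.percentile(q[:,:3],[1,50,99],axis=0).round(4) if len(q) else "")
```

```text
held: x end 0.0588 y [-0.0258  0.0236] rim z [(0, np.float64(-0.0489)), (0.01, np.float64(-0.0491)), (0.02, np.float64(-0.0483)), (0.03, np.float64(-0.0487)), (0.04, np.float64(-0.0489)), (0.055, np.float64(-0.0491))]
t 9.50 tcp [ 0.6858 -0.117   0.0996] yaw 4.10 gap 0.58 F [-0.1  0.7 -1.6]
shift now-axes [-0.002   0.0026  0.1186] target-axes [-0.0025  0.0024  0.1186] turn deg [-0.13  0.26  0.55]
0
```

View pics/w7.png

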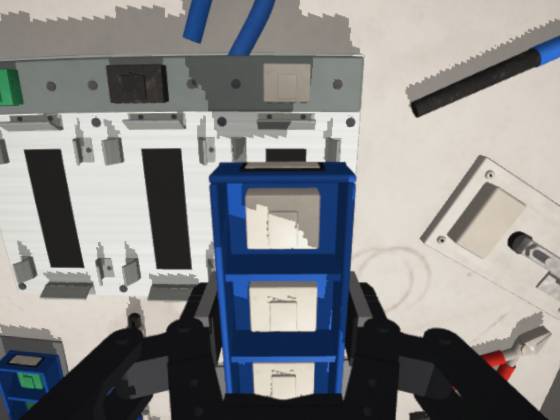

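Run:
```python
from h import *
s=load("w7"); C=cloud(s); X,Y,Z=C[...,0],C[...,1],C[...,2]
m=(abs(X-.775)<.03)&(abs(Y+.114)<.035)&(Z>.037)&(Z<.05); print("white sample",m.sum(),rect(C[m]))
m=(abs(X-.775)<.03)&(abs(Y+.022)<.035)&(Z>.037)&(Z<.05); print("black sample",m.sum(),rect(C[m]))
g=cv2.cvtColor(s["image"],cv2.COLOR_RGB2HSV)
blk=(g[...,2]<50)&(abs(X-.67)<.09)&(Y<.11)&(Y>-.09)&(Z<.02)
k,l,st,ce=cv2.connectedComponentsWithStats(blk.astype(np.uint8))
for i in range(1,k):
    if st[i,4]>800:
        v,u=np.nonzero(l==i); print("strip",st[i,4],rect(plane(s,np.c_[u,v],.006)))
h=blue(s)&(abs(Y+.12)<.05)&(Z>.14); print("tray rim end",rect(C[h]))
```

```text
white sample 1805 (array([ 0.7772, -0.1131]), array([0.0224, 0.0276]), 3.91)
black sample 2151 (array([ 0.771 , -0.0214]), array([0.0228, 0.0347]), 3.1)
strip 4166 (array([ 0.6777, -0.0274]), array([0.0973, 0.0282]), 3.9)
strip 3847 (array([0.6713, 0.0645]), array([0.0981, 0.0283]), 3.73)
tray rim end (array([ 0.7062, -0.1053]), array([0.1275, 0.0711]), 4.53)
```

Request:
drive_tool(plan=[[-0.0025,0.002,0.02,0,0,0.3,-1],[0,0,0.025,0,0,0,-1],[0,0,0.025,0,0,0,-1],[0,0,0.015,0,0,0,-1],[0,0,0.01,0,0,0,-1],[0,0,0.005,0,0,0,-1],[0,0,0.005,0,0,0,-1],[0,0,0.005,0,0,0,-1],[0,0,0,0,0,0,-1]])

```text
t: 10.45
tcp_pos: [0.6853, -0.1197, -0.0081]
tool_rot: [0.999, 0.033, -0.0, 0.0]
force: [-0.2, 0.4, -1.0]
finger_gap: 0.577
gripper_force: 42.2
```

Run:
```python
from h import *
s=snap("wrist"); save(s,"w8"); held(s); go(.6835,-.1195,-.019,3.55)
```

```text
held: x end 0.1172 y [-0.0259  0.0236] rim z [(0, np.float64(-0.0489)), (0.01, np.float64(-0.0489)), (0.02, np.float64(-0.0484)), (0.03, np.float64(-0.0486)), (0.04, np.float64(-0.0489)), (0.055, np.float64(-0.0491))]
t 10.50 tcp [ 0.6854 -0.1197 -0.0078] yaw 3.76 gap 0.58 F [-0.6  0.2 -1.6]
shift now-axes [-0.0019 -0.0004  0.0112] target-axes [-0.0019 -0.0004  0.0112] turn deg [ 0.01 -0.01  0.21]
```

Request:
drive_tool(plan=[[-0.0015,0,0.003,0,0,0,-1],[0,0,0.003,0,0,0,-1],[0,0,0.003,0,0,0,-1],[0,0,0.001,0,0,0,-1],[0,0,0,0,0,0,-1],[0,0,0,0,0,0,-1]])

```text
t: 11.1
tcp_pos: [0.6839, -0.1199, -0.016]
tool_rot: [0.999, 0.033, 0.0, 0.0]
force: [-3.2, 0.9, 8.1]
finger_gap: 0.579
gripper_force: 47.7
```

Run:
```python
from h import *
go(.6835,-.1195,-.019,3.55)
for n in("wrist","scene"):
    s=snap(n); save(s,"x9"+n)
    C=cloud(s); m=blue(s)&(abs(C[...,0]-.683)<.08)&(abs(C[...,1]+.12)<.045); q=C[m]
    L=np.array([np.cos(.062),np.sin(.062)]); a=(q[:,:2]-[.6835,-.1195])@L
    print(n,len(q),"along",np.percentile(a,[.5,99.5]).round(4),[(round(x,3),np.percentile(q[abs(a-x)<.007,2],97).round(4)) for x in np.arange(-.06,.07,.02) if (abs(a-x)<.007).sum()>15])
    if n=="wrist": held(s)
cv2.imwrite("pics/s9c.png",cv2.resize(load("x9scene")["image"][150:290,230:430,::-1],None,fx=4,fy=4))
```

```text
t 11.10 tcp [ 0.6839 -0.1199 -0.016 ] yaw 3.77 gap 0.58 F [-3.2  0.9  8.1]
shift now-axes [-0.0004 -0.0004  0.003 ] target-axes [-0.0004 -0.0004  0.003 ] turn deg [ 0.01 -0.01  0.22]
wrist 19719 along [-0.0559  0.0591] [(np.float64(-0.06), np.float64(0.0135)), (np.float64(-0.04), np.float64(0.032)), (np.float64(-0.02), np.float64(0.0322)), (np.float64(0.0), np.float64(0.0327)), (np.float64(0.02), np.float64(0.0322)), (np.float64(0.04), np.float64(0.0326)), (np.float64(0.06), np.float64(0.033))]
held: x end 0.1153 y [-0.0259  0.0236] rim z [(0, np.float64(-0.0489)), (0.01, np.float64(-0.0491)), (0.02, np.float64(-0.0484)), (0.03, np.float64(-0.0487)), (0.04, np.float64(-0.0488)), (0.055, np.float64(-0.0491))]
scene 713 along [-0.072   0.0753] [(np.float64(-0.06), np.float64(0.0342)), (np.float64(-0.04), np.float64(0.0723)), (np.float64(-0.02), np.float64(0.0396)), (np.float64(0.0), np.float64(0.1038)), (np.float64(0.02), np.float64(0.0324)), (np.float64(0.04), np.float64(0.0341)), (np.float64(0.06), np.float64(0.0322))]
```

View pics/s9c.png

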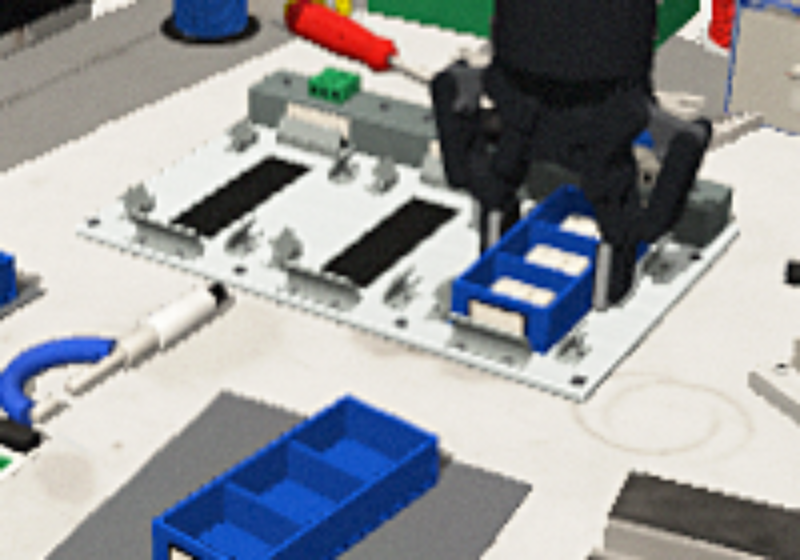

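Request:
drive_tool(plan=[[-0.0015,0,0,0,0,0,-1],[0,0,0,0,0,0,-1],[0,0,0,0,0,0,-1]])

```text
t: 11.5
tcp_pos: [0.6839, -0.1199, -0.016]
tool_rot: [0.999, 0.033, 0.002, 0.0]
force: [0.5, 2.1, 6.7]
finger_gap: 0.579
gripper_force: 46.3
```

Run:
```python
from h import *
for n in("w6","w7"):
    s=load(n); h,w=s["z_map"].shape; v,u=np.mgrid[:h,:w]
    d=dirs(s,np.c_[u.ravel(),v.ravel()])*s["z_map"].reshape(-1,1); T=(d@s["mount"][:3,:3].T+s["mount"][:3,3]).reshape(h,w,3)
    for c in(200,207,212,355,362,368):
        col=T[:,c]; k=(~blue(s)[:,c])&(abs(col[:,0]-.012)<.0015)&(col[:,2]>-.06)&(col[:,2]<0)&(abs(col[:,1])<.04)
        r=np.nonzero(k)[0]
        if len(r): print(n,c,r[0],col[r[0]].round(4),col[r[min(3,len(r)-1)]].round(4))
```

```text
w6 200 301 [ 0.0121 -0.0317 -0.0496] [ 0.0119 -0.0313 -0.0513]
w6 207 284 [ 0.0124 -0.0314 -0.0377] [ 0.0115 -0.0313 -0.0386]
w6 212 272 [ 0.0121 -0.0315 -0.027 ] [ 0.0126 -0.0307 -0.0305]
w6 355 274 [ 0.0118  0.0309 -0.0282] [ 0.0121  0.0302 -0.0313]
w6 362 291 [ 0.0122  0.0307 -0.0428] [ 0.0124  0.0302 -0.0452]
w6 368 306 [ 0.0115  0.0311 -0.052 ] [ 0.0125  0.0302 -0.0554]
w7 200 304 [ 0.0111 -0.0316 -0.0525] [ 0.0107 -0.031  -0.0556]
w7 207 284 [ 0.0106 -0.0322 -0.0371] [ 0.0107 -0.0317 -0.0397]
w7 212 271 [ 0.0109 -0.0322 -0.0267] [ 0.0107 -0.0314 -0.0307]
w7 355 274 [ 0.0109  0.0299 -0.0293] [ 0.0107  0.0293 -0.0324]
w7 362 291 [ 0.011   0.03   -0.0433] [ 0.0109  0.0296 -0.0452]
w7 368 306 [ 0.011   0.03   -0.0535] [ 0.0111  0.0291 -0.0573]
```

View pics/x9wrist.png

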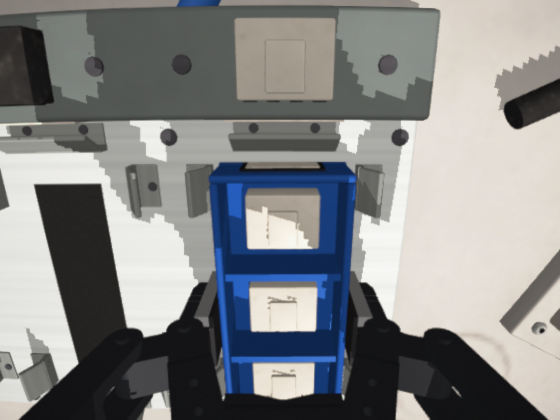

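Run:
```python
from h import *
s=load("x9wrist"); C=cloud(s)
L=np.array([np.cos(.0625),np.sin(.0625)]);N=np.array([-L[1],L[0]])
def b(p): d=p[...,:2]-[.6835,-.1195]; return np.stack([d@L,d@N,p[...,2]],-1).round(4)
P=b(C)
for r in(135,140,145,148,151,154,157,160,163,166,170): print(r,[P[r,c].tolist() for c in(250,285,320)])
for c in(186,190,194,198,202,206,210,214): print(c,P[185,c].tolist(),P[205,c].tolist())
for c in(348,352,356,360,364,368,372,376,380): print(c,P[185,c].tolist(),P[205,c].tolist())
```

```text
135 [[0.0706, 0.0127, 0.0202], [0.0707, 0.0003, 0.0211], [0.0709, -0.012, 0.0217]]
140 [[0.0689, 0.0127, 0.0205], [0.0689, 0.0002, 0.0205], [0.069, -0.0122, 0.0208]]
145 [[0.0667, 0.013, 0.0176], [0.0667, 0.0002, 0.0174], [0.0667, -0.0127, 0.0165]]
148 [[0.0651, 0.0134, 0.014], [0.0654, 0.0002, 0.0158], [0.0652, -0.013, 0.014]]
151 [[0.0635, 0.0137, 0.0112], [0.0639, 0.0002, 0.0131], [0.0637, -0.0133, 0.0116]]
154 [[0.0614, 0.0143, 0.005], [0.0616, 0.0001, 0.0061], [0.0614, -0.0141, 0.0047]]
157 [[0.06, 0.0144, 0.0043], [0.0603, 0.0001, 0.0057], [0.0605, -0.014, 0.0063]]
160 [[0.0592, 0.0142, 0.0064], [0.0591, 0.0001, 0.0059], [0.0592, -0.014, 0.006]]
163 [[0.0599, 0.0133, 0.0166], [0.0601, 0.0002, 0.0175], [0.06, -0.0129, 0.0165]]
166 [[0.0601, 0.0127, 0.0235], [0.0602, 0.0002, 0.0236], [0.06, -0.0123, 0.0224]]
170 [[0.0594, 0.0124, 0.027], [0.0594, 0.0002, 0.0268], [0.0594, -0.0119, 0.0268]]
186 [0.0526, 0.0367, 0.0217] [0.04, 0.0419, 0.0063]
190 [0.0528, 0.035, 0.0224] [0.0449, 0.0358, 0.0218]
194 [0.052, 0.0344, 0.019] [0.0442, 0.0349, 0.0195]
198 [0.0516, 0.0333, 0.0175] [0.0439, 0.0336, 0.0185]
202 [0.0512, 0.0321, 0.0161] [0.0436, 0.0323, 0.0174]
206 [0.0507, 0.031, 0.0142] [0.0427, 0.0314, 0.0146]
210 [0.0552, 0.0256, 0.0316] [0.0421, 0.0303, 0.0126]
214 [0.0553, 0.0242, 0.0321] [0.0482, 0.0246, 0.0319]
348 [0.0555, -0.021, 0.0321] [0.0486, -0.0213, 0.0327]
352 [0.0556, -0.0222, 0.0328] [0.0483, -0.0229, 0.0318]
356 [0.0501, -0.0283, 0.0109] [0.0423, -0.0285, 0.0127]
360 [0.0507, -0.0294, 0.0132] [0.0424, -0.03, 0.0132]
364 [0.0512, -0.0305, 0.0153] [0.0433, -0.0309, 0.0159]
368 [0.0517, -0.0316, 0.0171] [0.0437, -0.0322, 0.0172]
372 [0.052, -0.0328, 0.0183] [0.0445, -0.0331, 0.0197]
376 [0.0524, -0.034, 0.0196] [0.045, -0.0342, 0.0211]
380 [0.0531, -0.0346, 0.0226] [0.0452, -0.0355, 0.0219]
```

All guides clear the tray: the rear guide is at +64 mm, the sides are at ±30 mm, and the tray is centred. The rim is about 3 mm high, though, so the fingertips are resting on the rack floor because the grip was too low on the tray. Opening here would drop it. I'll set it back on the stack, regrip about 6 mm higher and return.

Request:
drive_tool(plan=[[0.0055,-0.002,-0.01,0,0,-0.3,-1],[0,0,-0.03,0,0,0,-1],[0,0,-0.04,0,0,0,-1],[-0.023,-0.041,-0.01,0,0,0,-1],[-0.023,-0.041,-0.01,0,0,0,-1],[-0.023,-0.041,-0.01,0,0,0,-1],[-0.023,-0.041,-0.01,0,0,0,-1],[-0.023,-0.041,0,0,0,0,-1],[-0.023,-0.041,0,0,0,0,-1],[-0.023,-0.041,0,0,0,0,-1]])

```text
t: 12.5
tcp_pos: [0.5061, 0.1589, 0.1026]
tool_rot: [0.999, 0.035, 0.001, -0.0]
force: [0.2, -0.0, -2.3]
finger_gap: 0.577
gripper_force: 42.3
```

Request:
drive_tool(plan=[[0,0,0,0,0,-8.56,-1],[0,0,0,0,0,-8.56,-1],[0,0,0,0,0,-8.56,-1],[0,0,0,0,0,-8.56,-1],[0,0,0,0,0,-8.56,-1],[0,0,0,0,0,-8.56,-1],[0,0,0,0,0,-8.56,-1],[0,0,0,0,0,-8.56,-1],[0,0,0,0,0,-8.56,-1],[0,0,0,0,0,-8.56,-1]])

```text
t: 13.5
tcp_pos: [0.5072, 0.1576, 0.1024]
tool_rot: [0.707, 0.707, 0.0, 0.0]
force: [-0.7, -0.6, -1.6]
finger_gap: 0.578
gripper_force: 42.2
```

Run:
```python
from h import *
go(.5073,.1576,.0025,89.6)
```

```text
t 13.50 tcp [0.5072 0.1576 0.1024] yaw 90.04 gap 0.58 F [-0.7 -0.6 -1.6]
shift now-axes [0.     0.     0.0999] target-axes [0.     0.0001 0.0999] turn deg [ 0.05 -0.    0.44]
```

Now lower onto the stack until contact.

Request:
drive_tool(plan=[[0,0,0.03,0,0,0.3,-1],[0,0,0.03,0,0,0,-1],[0,0,0.02,0,0,0,-1],[0,0,0.01,0,0,0,-1],[0,0,0.005,0,0,0,-1],[0,0,0.003,0,0,0,-1],[0,0,0.0015,0,0,0,-1],[0,0,0,0,0,0,-1],[0,0,0,0,0,0,-1]])

```text
t: 14.4
tcp_pos: [0.5073, 0.1575, 0.0032]
tool_rot: [0.711, 0.703, 0.001, 0.0]
force: [0.1, -0.4, -2.6]
finger_gap: 0.577
gripper_force: 42.3
```

Request:
drive_tool(plan=[[0,0,0.001,0,0,0,-1],[0,0,0,0,0,0,-1]])

```text
t: 14.6
tcp_pos: [0.5073, 0.1575, 0.0025]
tool_rot: [0.711, 0.703, 0.001, 0.001]
force: [-1.5, 0.8, 4.5]
finger_gap: 0.58
gripper_force: 42.9
```

Request:
drive_tool(plan=[[0,0,0.0005,0,0,0,-1],[0,0,0,0,0,0,-1]])

```text
t: 14.8
tcp_pos: [0.5073, 0.1575, 0.0025]
tool_rot: [0.711, 0.703, 0.001, 0.001]
force: [-2.2, -0.5, 9.1]
finger_gap: 0.577
gripper_force: 43.6
```

Request:
drive_tool(plan=[[0,0,-0.001,0,0,0,-0.2],[0,0,0,0,0,0,0.6],[0,0,0,0,0,0,0.6],[0,0,-0.0055,0,0,0,0.6],[0,0,0,0,0,0,-1],[0,0,0,0,0,0,-1],[0,0,0,0,0,0,-1],[0,0,0,0,0,0,-1]], newtons=40)

```text
t: 15.6
tcp_pos: [0.5072, 0.1575, 0.0081]
tool_rot: [0.711, 0.703, 0.0, 0.0]
force: [0.2, 1.0, 4.9]
finger_gap: 0.572
gripper_force: 41.5
```

Request:
drive_tool(plan=[[0,0,-0.005,0,0,0,-1],[0,0,-0.02,0,0,0,-1],[0,0,-0.03,0,0,0,-1],[0,0,-0.03,0,0,0,-1],[0,0,-0.01,0,0,0,-1],[0,0,0,0,0,8.56,-1],[0,0,0,0,0,8.56,-1],[0,0,0,0,0,8.56,-1],[0,0,0,0,0,8.56,-1],[0,0,0,0,0,8.56,-1]])

```text
t: 16.6
tcp_pos: [0.5058, 0.1573, 0.1014]
tool_rot: [0.92, 0.392, -0.001, -0.0]
force: [0.3, -0.4, -1.4]
finger_gap: 0.574
gripper_force: 42.0
```

Request:
drive_tool(plan=[[0,0,0,0,0,8.56,-1],[0,0,0,0,0,8.56,-1],[0,0,0,0,0,8.56,-1],[0,0,0,0,0,8.56,-1],[0,0,0,0,0,8.56,-1],[0,0,0,0,0,0,-1]])

```text
t: 17.2
tcp_pos: [0.5059, 0.1573, 0.1015]
tool_rot: [0.999, 0.033, -0.001, 0.0]
force: [0.5, 0.2, -1.2]
finger_gap: 0.581
gripper_force: 42.0
```

Run:
```python
from h import *
held(snap("wrist")); go(.6835,-.1195,.10,3.55)
```

```text
held: x end 0.0588 y [-0.026   0.0237] rim z [(0, np.float64(-0.0435)), (0.01, np.float64(-0.0437)), (0.02, np.float64(-0.0429)), (0.03, np.float64(-0.0433)), (0.04, np.float64(-0.0433)), (0.055, np.float64(-0.0436))]
t 17.25 tcp [0.506  0.1573 0.1016] yaw 3.93 gap 0.58 F [ 0.  -0.  -2.1]
shift now-axes [0.1581 0.2883 0.0013] target-axes [0.16   0.2873 0.0016] turn deg [0.   0.11 0.38]
```

Request:
drive_tool(plan=[[0.0226,0.0412,0,0,0,0.3,-1],[0.0226,0.0412,0,0,0,0,-1],[0.0226,0.0412,0,0,0,0,-1],[0.0226,0.0412,0,0,0,0,-1],[0.0226,0.0412,0,0,0,0,-1],[0.0226,0.0412,0.01,0,0,0,-1],[0.0226,0.0412,0.015,0,0,0,-1],[0,0,0.02,0,0,0,-1],[0,0,0.02,0,0,0,-1],[0,0,0,0,0,0,-1]])

```text
t: 18.25
tcp_pos: [0.6789, -0.1203, 0.0331]
tool_rot: [1.0, 0.031, -0.004, -0.002]
force: [-0.4, -0.4, -2.1]
finger_gap: 0.578
gripper_force: 42.2
```

Run:
```python
from h import *
go(.6835,-.1195,-.010,3.55)
```

```text
t 18.25 tcp [ 0.6789 -0.1203  0.0331] yaw 3.56 gap 0.58 F [-0.4 -0.4 -2.1]
shift now-axes [ 0.005  -0.0004  0.0431] target-axes [ 0.0047 -0.0005  0.0431] turn deg [-0.2   0.47  0.01]
```

Request:
drive_tool(plan=[[0,0,0.01,0,0,0,-1],[0,0,0.005,0,0,0,-1],[0,0,0,0,0,0,-1],[0,0,0,0,0,0,-1]])

```text
t: 18.65
tcp_pos: [0.6827, -0.1206, 0.0231]
tool_rot: [1.0, 0.031, 0.0, 0.0]
force: [0.1, -0.8, -0.9]
finger_gap: 0.577
gripper_force: 42.3
```

Run:
```python
from h import *
go(.6835,-.1195,-.010,3.55)
```

```text
t 18.65 tcp [ 0.6827 -0.1206  0.0231] yaw 3.51 gap 0.58 F [ 0.1 -0.8 -0.9]
shift now-axes [ 0.0009 -0.001   0.0331] target-axes [ 0.0009 -0.001   0.0331] turn deg [ 0.02 -0.05 -0.04]
```

Request:
drive_tool(plan=[[0.001,-0.001,0.01,0,0,0,-1],[0,0,0.01,0,0,0,-1],[0,0,0.006,0,0,0,-1],[0,0,0.004,0,0,0,-1],[0,0,0.003,0,0,0,-1],[0,0,0,0,0,0,-1]])

```text
t: 19.25
tcp_pos: [0.6829, -0.1197, -0.0112]
tool_rot: [1.0, 0.03, -0.0, -0.0]
force: [-0.5, 0.7, -1.2]
finger_gap: 0.577
gripper_force: 42.3
```

Request:
drive_tool(plan=[[0,0,0.0015,0,0,0,-1],[0,0,0,0,0,0,-1]])

```text
t: 19.45
tcp_pos: [0.6833, -0.1198, -0.0119]
tool_rot: [1.0, 0.03, 0.0, 0.0]
force: [-0.7, 0.3, -0.9]
finger_gap: 0.581
gripper_force: 42.3
```

Request:
drive_tool(plan=[[0,0,0.001,0,0,0,-1],[0,0,0,0,0,0,-1]])

```text
t: 19.65
tcp_pos: [0.6834, -0.1198, -0.0129]
tool_rot: [1.0, 0.03, 0.0, 0.0]
force: [-0.4, 0.6, -1.8]
finger_gap: 0.579
gripper_force: 42.2
```

Request:
drive_tool(plan=[[0,0,0.0007,0,0,0,-1],[0,0,0,0,0,0,-1]])

```text
t: 19.85
tcp_pos: [0.6834, -0.1198, -0.0129]
tool_rot: [1.0, 0.03, 0.0, 0.0]
force: [-1.6, -0.3, 3.0]
finger_gap: 0.575
gripper_force: 42.9
```

Request:
drive_tool(plan=[[0,0,-0.0005,0,0,0,0.3],[0,0,0,0,0,0,0.8],[0,0,0,0,0,0,0.8],[0,0,-0.01,0,0,0,0.8],[0,0,-0.03,0,0,0,0.8],[0,0,-0.04,0,0,0,1],[0,0,-0.04,0,0,0,1],[0,0,0,0,0,0,1]])

```text
t: 20.65
tcp_pos: [0.6882, -0.1213, 0.1146]
tool_rot: [1.0, 0.03, 0.007, 0.003]
force: [1.0, 0.2, 0.3]
finger_gap: 0.997
gripper_force: 0.0
```

Run:
```python
from h import *
s=snap("wrist"); save(s,"w10"); C=cloud(s)
L=np.array([np.cos(.0625),np.sin(.0625)]);N=np.array([-L[1],L[0]])
d=C[...,:2]-[.6835,-.1195]; a,b,z=d@L,d@N,C[...,2]
m=blue(s)&(abs(a)<.075)&(abs(b)<.035)&(z>.024)&(z<.04)
print(m.sum(),"along",np.percentile(a[m],[.5,99.5]).round(4),"lat",np.percentile(b[m],[.5,99.5]).round(4))
for n,k in dict(rear=a>.05,mid=abs(a)<.02,front=a<-.05,left=b>.02,right=b<-.02).items(): print(n,(m&k).sum(),np.median(z[m&k]).round(4))
go(.4185,.1565,.10,89.6)
```

```text
2356 along [-0.0607  0.0588] lat [-0.0236  0.0256]
rear 423 0.0295
mid 762 0.0276
front 411 0.0288
left 621 0.0293
right 641 0.0294
t 20.70 tcp [ 0.6861 -0.1206  0.1116] yaw 3.47 gap 1.00 F [ 0.1  0.4 -1.1]
shift now-axes [-0.2504 -0.2929  0.0085] target-axes [ 0.2753 -0.2696  0.0116] turn deg [  0.52  -0.24 -86.13]
```

Request:
drive_tool(plan=[[-0.0309,-0.0365,0,0,0,0,1],[-0.0309,-0.0365,0,0,0,0,1],[-0.0309,-0.0365,0,0,0,0,1],[-0.0309,-0.0365,0,0,0,0,1],[-0.0309,-0.0365,0,0,0,0,1],[-0.0309,-0.0365,0,0,0,0,1],[-0.0309,-0.0365,0,0,0,0,1],[-0.0309,-0.0365,0,0,0,0,1]])

```text
t: 21.5
tcp_pos: [0.4166, 0.1577, 0.1063]
tool_rot: [1.0, 0.03, -0.001, 0.0]
force: [0.6, -0.1, 0.6]
finger_gap: 0.998
gripper_force: 0.0
```

Request:
drive_tool(plan=[[0,0,0.0055,0,0,-8.59,1],[0,0,0.0055,0,0,-8.59,1],[0,0,0.0055,0,0,-8.59,1],[0,0,0.0055,0,0,-8.59,1],[0,0,0.0055,0,0,-8.59,1],[0,0,0.0055,0,0,-8.59,1],[0,0,0.0055,0,0,-8.59,1],[0,0,0.0055,0,0,-8.59,1],[0,0,0.0055,0,0,-8.59,1],[0,0,0,0,0,-8.59,1]])

```text
t: 22.5
tcp_pos: [0.4176, 0.1566, 0.0562]
tool_rot: [0.709, 0.705, -0.001, -0.001]
force: [-0.2, 0.6, -0.8]
finger_gap: 0.999
gripper_force: 0.0
```

Request:
drive_tool(plan=[[0,0,0,0,0,0,1],[0,0,0,0,0,0,1]])

```text
t: 22.7
tcp_pos: [0.4184, 0.1568, 0.057]
tool_rot: [0.712, 0.702, -0.0, -0.0]
force: [0.4, 0.3, 0.7]
finger_gap: 1.001
gripper_force: 0.0
```

Run:
```python
from h import *
s=snap("wrist"); save(s,"w11"); C=cloud(s); B=blue(s); X,Y,Z=C[...,0],C[...,1],C[...,2]
m=B&(abs(X-.4185)<.04)&(abs(Y-.155)<.09)&(Z>.044)&(Z<.056); q=C[m]
print("empty",len(q),rect(q),"z",np.median(q[:,2]).round(4))
m=B&(abs(X-.465)<.09)&(abs(Y-.155)<.09)&(Z>.02)&(Z<.032); q=C[m]
for t in(1,-1):
    k=q[((q[:,1]-.155)*t>.01)&(q[:,0]>.45)]; print("low",t,rect(k),k.min(0).round(4),k.max(0).round(4))
go(.4185,.1565,.008,89.6)
```

```text
empty 5265 (array([0.4177, 0.1579]), array([0.0499, 0.1208]), 0.34) z 0.0498
low 1 (array([0.4866, 0.2029]), array([0.0727, 0.0502]), 0.21) [0.4502 0.1777 0.02  ] [0.5229 0.2281 0.029 ]
low -1 (array([0.4864, 0.1132]), array([0.0514, 0.0727]), 89.94) [0.45   0.0875 0.02  ] [0.5228 0.1388 0.0285]
t 22.75 tcp [0.4185 0.1568 0.0571] yaw 89.21 gap 1.00 F [ 0.3 -0.5 -0.7]
shift now-axes [-0.0003 -0.      0.0491] target-axes [-0.0003 -0.      0.0491] turn deg [-0.03  0.01 -0.39]
```

Request:
drive_tool(plan=[[0,0,0.012,0,0,-0.6,1],[0,0,0.012,0,0,0,1],[0,0,0.012,0,0,0,1],[0,0,0.0125,0,0,0,1],[0,0,0,0,0,0,-1],[0,0,0,0,0,0,-1],[0,0,0,0,0,0,-1],[0,0,0,0,0,0,-1],[0,0,0,0,0,0,-1]], newtons=40)

```text
t: 23.65
tcp_pos: [0.4191, 0.1569, 0.0094]
tool_rot: [0.707, 0.707, 0.0, 0.0]
force: [0.5, -0.2, 3.3]
finger_gap: 0.577
gripper_force: 41.9
```

Request:
drive_tool(plan=[[0,0,-0.005,0,0,0,-1],[0,0,-0.02,0,0,0,-1],[0,0,-0.03,0,0,0,-1],[0,0,-0.03,0,0,0,-1],[0,0,0,0,0,0,-1],[0,0,0,0,0,0,-1]])

```text
t: 24.25
tcp_pos: [0.4191, 0.1569, 0.0944]
tool_rot: [0.707, 0.707, 0.001, 0.001]
force: [-0.4, 0.1, -1.7]
finger_gap: 0.574
gripper_force: 42.0
```

Run:
```python
from h import *
held(snap("wrist")); go(.4593,-.1318,.095,86.2)
```

```text
held: x end 0.0606 y [-0.0251  0.0242] rim z [(0, np.float64(-0.042)), (0.01, np.float64(-0.0422)), (0.02, np.float64(-0.0415)), (0.03, np.float64(-0.0418)), (0.04, np.float64(-0.0418)), (0.055, np.float64(-0.0424))]
t 24.30 tcp [0.4184 0.1567 0.0936] yaw 89.96 gap 0.57 F [-0.9 -1.  -1.5]
shift now-axes [-0.2885  0.0411 -0.0014] target-axes [-0.2852  0.06   -0.0014] turn deg [-0.02  0.    3.76]
```

Request:
drive_tool(plan=[[0,0,-0.003,0,0,3.8,-1],[-0.0467,0.0082,-0.003,0,0,0,-1],[-0.0467,0.0082,-0.003,0,0,0,-1],[-0.0467,0.0082,-0.003,0,0,0,-1],[-0.0467,0.0082,-0.003,0,0,0,-1],[-0.0467,0.0082,-0.003,0,0,0,-1],[-0.0467,0.0082,-0.003,0,0,0,-1],[-0.0467,0.0082,-0.003,0,0,0,-1],[-0.0467,0.0082,0,0,0,0,-1],[0,0,0,0,0,0,-1]])

```text
t: 25.3
tcp_pos: [0.4612, -0.2274, 0.1168]
tool_rot: [0.732, 0.681, -0.0, 0.003]
force: [1.2, -0.1, -0.7]
finger_gap: 0.572
gripper_force: 41.9
```

Request:
drive_tool(plan=[[0,0,0,0,0,0,-1],[0,0,0,0,0,0,-1]])

```text
t: 25.5
tcp_pos: [0.4577, -0.2185, 0.1164]
tool_rot: [0.73, 0.683, -0.0, -0.002]
force: [0.5, 0.2, -2.0]
finger_gap: 0.579
gripper_force: 41.9
```

Run:
```python
from h import *
s=snap("wrist"); save(s,"w12"); C=cloud(s); B=blue(s); X,Y,Z=C[...,0],C[...,1],C[...,2]
m=B&(abs(X-.46)<.09)&(abs(Y+.13)<.06)&(Z>.02)&(Z<.032); q=C[m]
print("base",len(q),rect(q),"z",np.median(q[:,2]).round(4)); held(s)
t=snap("top"); C=cloud(t); X,Y,Z=C[...,0],C[...,1],C[...,2]
m=blue(t)&(abs(X-.46)<.09)&(abs(Y+.13)<.06)&(Z>.02)&(Z<.032); q=C[m]; print("top base",len(q),rect(q) if len(q) else "")
m=blue(t)&(abs(X-.46)<.09)&(abs(Y+.22)<.09)&(Z>.13); q=C[m]; print("top held",len(q),rect(q) if len(q)>5 else "")
go(.4593,-.1318,.12,86.2)
```

```text
base 3228 (array([ 0.4593, -0.1302]), array([0.05  , 0.1207]), 86.15) z 0.0261
held: x end 0.0605 y [-0.0252  0.024 ] rim z [(0, np.float64(-0.0418)), (0.01, np.float64(-0.0422)), (0.02, np.float64(-0.0416)), (0.03, np.float64(-0.0417)), (0.04, np.float64(-0.0419)), (0.055, np.float64(-0.0424))]
top base 408 (array([ 0.4595, -0.1323]), array([0.0497, 0.1198]), 86.32)
top held 1162 (array([ 0.4594, -0.1928]), array([0.0671, 0.0489]), 86.39)
t 25.60 tcp [ 0.4583 -0.2183  0.117 ] yaw 86.26 gap 0.58 F [ 0.7  0.6 -0.4]
shift now-axes [ 0.0863 -0.0047 -0.0028] target-axes [ 0.0863 -0.0047 -0.003 ] turn deg [-0.14 -0.1   0.06]
```

View pics/w12.png

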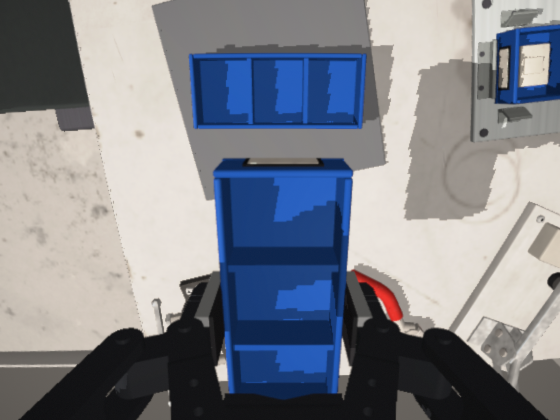

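Request:
drive_tool(plan=[[0.029,-0.0015,0.003,0,0,0,-1],[0.029,-0.0015,0.01,0,0,0,-1],[0.029,-0.0016,0.015,0,0,0,-1],[0,0,0.02,0,0,0,-1],[0,0,0.02,0,0,0,-1],[0,0,0.015,0,0,0,-1],[0,0,0.01,0,0,0,-1],[0,0,0,0,0,0,-1],[0,0,0,0,0,0,-1]])

```text
t: 26.5
tcp_pos: [0.4606, -0.1328, 0.025]
tool_rot: [0.73, 0.683, -0.0, -0.0]
force: [-0.5, -0.2, -1.5]
finger_gap: 0.575
gripper_force: 41.9
```

Run:
```python
from h import *
t=snap("top"); save(t,"t13"); s=snap("wrist"); save(s,"w13")
for n,s in(("top",t),("wrist",s)):
    C=cloud(s); X,Y,Z=C[...,0],C[...,1],C[...,2]; B=blue(s)
    L=np.array([np.cos(-.066),np.sin(-.066)]);N=np.array([-L[1],L[0]])
    d=C[...,:2]-[.4595,-.1312]; a,b=d@L,d@N
    k=B&(abs(a)<.08)&(abs(b)<.08)
    u=k&(Z>.050)&(Z<.068)&(abs(b)<.065); l=k&(Z>.021)&(Z<.031)&(abs(a)>.035)
    print(n,"upper a",np.percentile(a[u],[.5,99.5]).round(4),"b",np.percentile(b[u],[.5,99.5]).round(4),"z",np.percentile(Z[u],90).round(4)); 
    print("  base a",np.percentile(a[l],[.5,99.5]).round(4),"b",np.percentile(b[l],[.5,99.5]).round(4),"z",np.median(Z[l]).round(4))
go(.4595,-.1312,.01,86.2)
```

```text
top upper a [-0.0037  0.0282] b [0.0106 0.0569] z 0.0671
  base a [0.0355 0.0582] b [-0.0007  0.0239] z 0.0257
wrist upper a [-0.0238  0.0256] b [-0.059   0.0588] z 0.0668
  base a [-0.0604  0.0589] b [-0.0231  0.026 ] z 0.026
t 26.60 tcp [ 0.461  -0.1333  0.0254] yaw 86.18 gap 0.57 F [ 0.3  0.  -0.4]
shift now-axes [ 0.002  -0.0016  0.0154] target-axes [ 0.002  -0.0016  0.0154] turn deg [ 0.07  0.03 -0.02]
```

Request:
drive_tool(plan=[[0.002,-0.0016,0.005,0,0,0,-1],[0,0,0.005,0,0,0,-1],[0,0,0.003,0,0,0,-1],[0,0,0,0,0,0,-1],[0,0,0,0,0,0,-1]])

```text
t: 27.1
tcp_pos: [0.459, -0.1312, 0.0116]
tool_rot: [0.73, 0.683, -0.0, -0.0]
force: [-0.0, 0.7, -0.8]
finger_gap: 0.574
gripper_force: 41.9
```

Request:
drive_tool(plan=[[0,0,0.0012,0,0,0,-1],[0,0,0,0,0,0,-1]])

```text
t: 27.3
tcp_pos: [0.4591, -0.1312, 0.0105]
tool_rot: [0.73, 0.683, -0.0, 0.0]
force: [-0.6, 0.1, -0.7]
finger_gap: 0.583
gripper_force: 41.9
```

Request:
drive_tool(plan=[[0,0,0.001,0,0,0,-1],[0,0,0,0,0,0,-1]])

```text
t: 27.5
tcp_pos: [0.459, -0.1311, 0.0095]
tool_rot: [0.73, 0.683, -0.0, -0.0]
force: [-0.3, -0.7, -1.3]
finger_gap: 0.576
gripper_force: 41.9
```

Request:
drive_tool(plan=[[0,0,0.0007,0,0,0,-1],[0,0,0,0,0,0,-1]])

```text
t: 27.7
tcp_pos: [0.459, -0.1311, 0.0093]
tool_rot: [0.73, 0.683, 0.0, 0.0]
force: [-1.4, -0.3, 4.8]
finger_gap: 0.576
gripper_force: 42.5
```

Request:
drive_tool(plan=[[0,0,0.0004,0,0,0,-1],[0,0,0,0,0,0,-1]])

```text
t: 27.9
tcp_pos: [0.4591, -0.1312, 0.0094]
tool_rot: [0.73, 0.683, 0.0, 0.0]
force: [-2.1, 0.3, 8.6]
finger_gap: 0.577
gripper_force: 43.1
```

Request:
drive_tool(plan=[[0,0,-0.0006,0,0,0,0.3],[0,0,0,0,0,0,0.8],[0,0,0,0,0,0,0.8],[0,0,-0.01,0,0,0,0.8],[0,0,-0.03,0,0,0,0.8],[0,0,-0.04,0,0,0,1],[0,0,-0.04,0,0,0,1],[0,0,0,0,0,0,1],[0,0,0,0,0,0,1]])

```text
t: 28.8
tcp_pos: [0.4595, -0.1313, 0.1303]
tool_rot: [0.73, 0.683, 0.0, 0.001]
force: [-0.9, 1.1, -1.0]
finger_gap: 1.001
gripper_force: 0.0
```

```bash
cat >> h.py <<'E'
def cross():
    t=snap("top"); s=snap("wrist"); save(s,"wc"); save(t,"tc"); sc=snap("scene")
    for n,s in(("top",t),("wrist",s),("scene",sc)):
        C=cloud(s); X,Y,Z=C[...,0],C[...,1],C[...,2]; B=blue(s)
        k=B&(abs(X-.4595)<.09)&(abs(Y+.1312)<.09)
        u=k&(Z>.045)&(Z<.056); l=k&(Z>.020)&(Z<.031)
        print(n,"upper",rect(C[u]) if u.sum()>50 else u.sum(),np.median(Z[u]).round(4),"base",rect(C[l]) if l.sum()>50 else l.sum())
        if u.sum()>50:
            q=C[u]; A=np.c_[q[:,:2]-q[:,:2].mean(0),np.ones(len(q))]; print("  slope x,y",np.linalg.lstsq(A,q[:,2],rcond=None)[0].round(3))
E
python3 - <<'E'
from h import *
cross(); go(.4629,.2025,.10,0)
E
```

```text
top upper (array([ 0.4606, -0.11  ]), array([0.0748, 0.0488]), 86.93) 0.049 base (array([ 0.465 , -0.1109]), array([0.0689, 0.1239]), 73.35)
  slope x,y [-0.     0.014  0.049]
wrist upper (array([ 0.4584, -0.1301]), array([0.1202, 0.0501]), 86.24) 0.0501 base (array([ 0.4588, -0.1298]), array([0.1154, 0.1198]), 43.72)
  slope x,y [0.002 0.006 0.049]
scene upper (array([ 0.4595, -0.1336]), array([0.1214, 0.0518]), 86.56) 0.049 base (array([ 0.459 , -0.1332]), array([0.118 , 0.1183]), 42.39)
  slope x,y [-0.005 -0.003  0.049]
t 28.95 tcp [ 0.458  -0.1306  0.128 ] yaw 86.16 gap 1.00 F [-0.5  0.   0.9]
shift now-axes [ 0.3326 -0.0173  0.0285] target-axes [ 0.0049 -0.3331  0.028 ] turn deg [-1.800e-01  6.000e-02  8.616e+01]
```

View pics/wc.png

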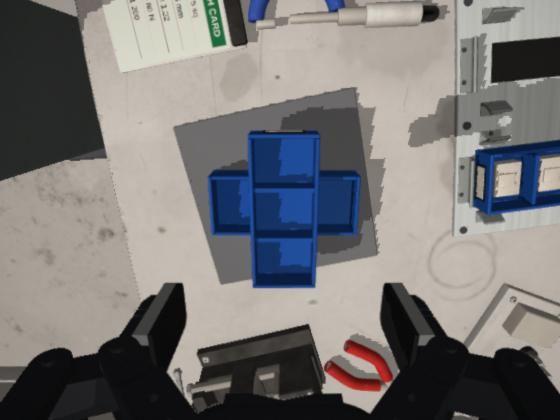

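Run:
```python
from h import *
for n in("top0","tc"):
    C=cloud(load(n)); X,Y,Z=C[...,0],C[...,1],C[...,2]
    for nm,x0,x1,y0,y1 in(("front",.53,.62,.14,.27),("left",.40,.53,.235,.28),("far left",.40,.53,.28,.33),("back",.33,.395,.12,.27)):
        m=(X>x0)&(X<x1)&(Y>y0)&(Y<y1); print(n,nm,m.sum(),np.percentile(Z[m],[50,99,100]).round(3))
```

```text
top0 front 3485 [-0.002  0.06   0.069]
top0 left 1667 [-0.002  0.002  0.004]
top0 far left 1869 [-0.     0.045  0.336]
top0 back 2683 [-0.001  0.05   0.053]
tc front 3549 [-0.002  0.06   0.069]
tc left 1660 [-0.002  0.002  0.004]
tc far left 1870 [-0.     0.045  0.047]
tc back 2831 [-0.001  0.004  0.007]
```

Request:
drive_tool(plan=[[0,0,0,0,0,8.59,1],[0,0,0,0,0,8.59,1],[0,0,0,0,0,8.59,1],[0,0,0,0,0,8.59,1],[0,0,0,0,0,8.59,1],[0,0,0,0,0,8.59,1],[0,0,0,0,0,8.59,1],[0,0,0,0,0,8.59,1],[0,0,0,0,0,8.59,1],[0,0,0,0,0,8.59,1]])

```text
t: 29.95
tcp_pos: [0.458, -0.1306, 0.1274]
tool_rot: [1.0, -0.001, -0.002, -0.001]
force: [0.2, 0.6, 0.3]
finger_gap: 1.001
gripper_force: 0.0
```

Request:
drive_tool(plan=[[0.0006,-0.0416,0,0,0,0,1],[0.0006,-0.0416,0,0,0,0,1],[0.0006,-0.0416,0,0,0,0,1],[0.0006,-0.0416,0,0,0,0,1],[0.0006,-0.0416,0.01,0,0,0,1],[0.0006,-0.0416,0.01,0,0,0,1],[0.0006,-0.0416,0.01,0,0,0,1],[0.0006,-0.0416,0.01,0,0,0,1],[0,0,0,0,0,0,1],[0,0,0,0,0,0,1]])

```text
t: 30.95
tcp_pos: [0.4608, 0.2022, 0.0874]
tool_rot: [1.0, 0.004, -0.002, 0.001]
force: [0.7, -0.8, -0.1]
finger_gap: 0.998
gripper_force: 0.0
```

Run:
```python
from h import *
s=snap("wrist"); save(s,"w14"); t=snap("top")
for n,s in(("wrist",s),("top",t)):
    C=cloud(s); B=blue(s); X,Y,Z=C[...,0],C[...,1],C[...,2]
    m=B&(abs(X-.465)<.09)&(abs(Y-.155)<.09)&(Z>.02)&(Z<.032); q=C[m]
    for t in(1,-1):
        k=q[((q[:,1]-.155)*t>.01)]; print(n,"low",t,rect(k) if len(k)>30 else "",np.median(k[:,2]).round(4))
go(.4626,.202,-.016,0.1)
```

```text
wrist low 1 (array([0.463 , 0.2026]), array([0.1209, 0.0499]), 0.13) 0.0259
wrist low -1 (array([0.4631, 0.113 ]), array([0.1209, 0.0506]), 0.78) 0.0251
top low 1 (array([0.4627, 0.1987]), array([0.12  , 0.0489]), 0.88) 0.0247
top low -1 (array([0.4635, 0.11  ]), array([0.12  , 0.0487]), 0.29) 0.0249
t 31.05 tcp [0.4617 0.2008 0.0883] yaw 0.24 gap 1.00 F [-0.4  0.8  0.3]
shift now-axes [ 0.0011 -0.0013  0.1043] target-axes [ 0.0009 -0.0012  0.1043] turn deg [0.04 0.12 0.14]
```

Request:
drive_tool(plan=[[0.0012,0,0.03,0,0,-0.2,1],[0,0,0.03,0,0,0,1],[0,0,0.025,0,0,0,1],[0,0,0.012,0,0,0,1],[0,0,0.007,0,0,0,1],[0,0,0,0,0,0,-1],[0,0,0,0,0,0,-1],[0,0,0,0,0,0,-1],[0,0,0,0,0,0,-1],[0,0,0,0,0,0,-1]], newtons=40)

```text
t: 32.05
tcp_pos: [0.4643, 0.2018, -0.0138]
tool_rot: [1.0, 0.004, 0.001, -0.0]
force: [0.1, -1.6, 6.6]
finger_gap: 0.577
gripper_force: 43.3
```

Request:
drive_tool(plan=[[0,0,-0.005,0,0,0,-1],[0,0,-0.02,0,0,0,-1],[0,0,-0.03,0,0,0,-1],[0,0,-0.04,0,0,-3.5,-1],[0,0,-0.01,0,0,0,-1],[0,0,0,0,0,0,-1]])

```text
t: 32.65
tcp_pos: [0.4646, 0.2021, 0.0918]
tool_rot: [0.999, 0.034, 0.002, -0.0]
force: [-0.1, 0.6, -1.3]
finger_gap: 0.575
gripper_force: 42.5
```

Run:
```python
from h import *
held(snap("wrist")); go(.6778,-.028,.095,3.6)
```

```text
held: x end 0.0584 y [-0.0257  0.0236] rim z [(0, np.float64(-0.0414)), (0.01, np.float64(-0.0414)), (0.02, np.float64(-0.0406)), (0.03, np.float64(-0.041)), (0.04, np.float64(-0.0412)), (0.055, np.float64(-0.0414))]
t 32.70 tcp [0.4635 0.2018 0.0904] yaw 3.94 gap 0.58 F [-0.4  0.6 -2.8]
shift now-axes [ 0.198   0.244  -0.0044] target-axes [ 0.1995  0.2428 -0.0046] turn deg [-0.01 -0.06  0.34]
```

Request:
drive_tool(plan=[[0.0284,0.0348,0,0,0,0.3,-1],[0.0284,0.0348,0,0,0,0,-1],[0.0284,0.0348,0,0,0,0,-1],[0.0284,0.0348,0,0,0,0,-1],[0.0284,0.0348,0,0,0,0,-1],[0.0284,0.0348,0,0,0,0,-1],[0.0284,0.0348,0.01,0,0,0,-1],[0,0,0.03,0,0,0,-1],[0,0,0.02,0,0,0,-1],[0,0,0,0,0,0,-1]])

```text
t: 33.7
tcp_pos: [0.6727, -0.0281, 0.0236]
tool_rot: [0.999, 0.031, -0.006, -0.002]
force: [-1.6, 0.1, -2.2]
finger_gap: 0.576
gripper_force: 42.3
```

Request:
drive_tool(plan=[[0,0,0,0,0,0,-1],[0,0,0,0,0,0,-1]])

```text
t: 33.9
tcp_pos: [0.678, -0.0283, 0.0304]
tool_rot: [0.999, 0.032, 0.0, 0.0]
force: [-0.6, -0.5, -1.5]
finger_gap: 0.571
gripper_force: 42.4
```

Run:
```python
from h import *
go(.6780,-.028,-.0105,3.6)
```

```text
t 33.90 tcp [ 0.678  -0.0283  0.0304] yaw 3.69 gap 0.57 F [-0.6 -0.5 -1.5]
shift now-axes [-0.     -0.0003  0.0409] target-axes [ 0.     -0.0003  0.0409] turn deg [ 0.01 -0.04  0.09]
```

Request:
drive_tool(plan=[[0,0,0.01,0,0,0,-1],[0,0,0.01,0,0,0,-1],[0,0,0.008,0,0,0,-1],[0,0,0.006,0,0,0,-1],[0,0,0.004,0,0,0,-1],[0,0,0.0015,0,0,0,-1],[0,0,0,0,0,0,-1],[0,0,0,0,0,0,-1]])

```text
t: 34.7
tcp_pos: [0.6779, -0.0286, -0.0092]
tool_rot: [0.999, 0.032, 0.0, 0.0]
force: [0.9, -0.4, -1.8]
finger_gap: 0.576
gripper_force: 42.4
```

Request:
drive_tool(plan=[[0,0,0.001,0,0,0,-1],[0,0,0,0,0,0,-1]])

```text
t: 34.9
tcp_pos: [0.6778, -0.0286, -0.0102]
tool_rot: [0.999, 0.032, 0.0, 0.0]
force: [-0.1, -1.0, -2.1]
finger_gap: 0.577
gripper_force: 42.4
```

Request:
drive_tool(plan=[[0,0,0.0008,0,0,0,-1],[0,0,0,0,0,0,-1]])

```text
t: 35.1
tcp_pos: [0.6778, -0.0286, -0.0107]
tool_rot: [0.999, 0.032, 0.0, 0.0]
force: [-0.4, -0.3, 2.0]
finger_gap: 0.577
gripper_force: 42.6
```

Request:
drive_tool(plan=[[0,0,0.0006,0,0,0,-1],[0,0,0,0,0,0,-1]])

```text
t: 35.3
tcp_pos: [0.6778, -0.0286, -0.0107]
tool_rot: [0.999, 0.032, 0.0, 0.0]
force: [-2.5, 0.8, 5.2]
finger_gap: 0.578
gripper_force: 43.2
```

Request:
drive_tool(plan=[[0,0,-0.0005,0,0,0,0.3],[0,0,0,0,0,0,0.7],[0,0,0,0,0,0,0.7],[0,0,-0.01,0,0,0,0.7],[0,0,-0.03,0,0,0,0.7],[0,0,-0.04,0,0,0,1],[0,0,-0.03,0,0,0,1],[0,0,0,0,0,0,1],[0,0,0,0,0,0,1]])

```text
t: 36.2
tcp_pos: [0.6782, -0.0286, 0.1002]
tool_rot: [0.999, 0.032, 0.001, 0.0]
force: [-0.3, 0.2, 1.0]
finger_gap: 0.998
gripper_force: 0.0
```

```bash
cat >> h.py <<'E'
def bays(s):
    L=np.array([np.cos(.0625),np.sin(.0625)]);N=np.array([-L[1],L[0]]); C=cloud(s); z=C[...,2]
    for n,c in dict(white=(.6835,-.1195),black=(.6778,-.028),green=(.6714,.0635)).items():
        d=C[...,:2]-c; a,b=d@L,d@N; m=blue(s)&(abs(a)<.075)&(abs(b)<.035)&(z>.024)&(z<.04)
        if m.sum()>200: print(n,m.sum(),"along",np.percentile(a[m],[.5,99.5]).round(4),"lat",np.percentile(b[m],[.5,99.5]).round(4),
            [(k,np.percentile(z[m&q],70).round(4)) for k,q in dict(rear=a>.05,front=a<-.05,left=b>.02,right=b<-.02).items() if (m&q).sum()>20])
E
python3 - <<'E'
from h import *
s=snap("wrist"); save(s,"w15"); bays(s); go(.4632,.1115,.085,.2)
E
```

```text
white 3043 along [-0.0607  0.0588] lat [-0.0237  0.0263] [('rear', np.float64(0.0298)), ('front', np.float64(0.0294)), ('left', np.float64(0.0296)), ('right', np.float64(0.0294))]
black 2703 along [-0.0611  0.0583] lat [-0.024   0.0251] [('rear', np.float64(0.0299)), ('front', np.float64(0.0293)), ('left', np.float64(0.0298)), ('right', np.float64(0.0298))]
t 36.25 tcp [ 0.6771 -0.0284  0.0986] yaw 3.66 gap 1.00 F [-0.6 -0.3 -0.6]
shift now-axes [-0.2045 -0.1533  0.0138] target-axes [-0.2134 -0.1407  0.0136] turn deg [-0.01  0.04  3.46]
```

Request:
drive_tool(plan=[[0,0,0,0,0,3.4,1],[-0.0356,-0.0235,0,0,0,0,1],[-0.0356,-0.0235,0,0,0,0,1],[-0.0356,-0.0235,0,0,0,0,1],[-0.0356,-0.0235,0,0,0,0,1],[-0.0356,-0.0235,0.005,0,0,0,1],[-0.0356,-0.0235,0.008,0,0,0,1],[0,0,0,0,0,0,1],[0,0,0,0,0,0,1],[0,0,0,0,0,0,1]])

```text
t: 37.25
tcp_pos: [0.4647, 0.1112, 0.0853]
tool_rot: [1.0, 0.002, 0.0, 0.0]
force: [-0.4, -0.1, -0.2]
finger_gap: 1.008
gripper_force: 0.0
```

Run:
```python
from h import *
s=snap("wrist"); save(s,"w16"); C=cloud(s); B=blue(s); X,Y,Z=C[...,0],C[...,1],C[...,2]
m=B&(abs(X-.465)<.09)&(abs(Y-.112)<.05)&(Z>.02)&(Z<.032); print(rect(C[m]),np.median(C[m][:,2]).round(4))
go(.4632,.1120,-.0145,.2)
```

```text
(array([0.4633, 0.1126]), array([0.1206, 0.0499]), 0.32) 0.0258
t 37.30 tcp [0.465  0.111  0.0854] yaw 0.22 gap 1.00 F [ 0.3  0.1 -0.1]
shift now-axes [-0.002  -0.001   0.0999] target-axes [-0.0018 -0.001   0.0999] turn deg [ 0.01 -0.08  0.02]
```

Request:
drive_tool(plan=[[-0.0018,-0.0008,0.03,0,0,0,1],[0,0,0.03,0,0,0,1],[0,0,0.022,0,0,0,1],[0,0,0.012,0,0,0,1],[0,0,0.006,0,0,0,1],[0,0,0,0,0,0,-1],[0,0,0,0,0,0,-1],[0,0,0,0,0,0,-1],[0,0,0,0,0,0,-1],[0,0,0,0,0,0,-1]], newtons=40)

```text
t: 38.3
tcp_pos: [0.4623, 0.1123, -0.0133]
tool_rot: [1.0, 0.002, 0.001, 0.0]
force: [-0.9, -0.9, 7.0]
finger_gap: 0.577
gripper_force: 43.0
```

Request:
drive_tool(plan=[[0,0,-0.005,0,0,0,-1],[0,0,-0.02,0,0,0,-1],[0,0,-0.03,0,0,0,-1],[0,0,-0.04,0,0,-3.4,-1],[0,0,-0.01,0,0,0,-1],[0,0,0,0,0,0,-1]])

```text
t: 38.9
tcp_pos: [0.4626, 0.1124, 0.0923]
tool_rot: [0.999, 0.032, 0.002, 0.0]
force: [0.3, -0.6, -1.3]
finger_gap: 0.577
gripper_force: 42.3
```

Run:
```python
from h import *
held(snap("wrist")); go(.6716,.0635,.09,3.6)
```

```text
held: x end 0.0606 y [-0.0258  0.0236] rim z [(0, np.float64(-0.0409)), (0.01, np.float64(-0.0409)), (0.02, np.float64(-0.0403)), (0.03, np.float64(-0.0405)), (0.04, np.float64(-0.0406)), (0.055, np.float64(-0.041))]
t 38.95 tcp [0.4616 0.1123 0.091 ] yaw 3.64 gap 0.57 F [-0.2 -0.4 -1.7]
shift now-axes [0.2065 0.062  0.0012] target-axes [0.2066 0.0619 0.001 ] turn deg [ 0.   -0.06  0.04]
```

Request:
drive_tool(plan=[[0.041,0.0124,0,0,0,0,-1],[0.041,0.0124,0,0,0,0,-1],[0.041,0.0124,0,0,0,0,-1],[0.041,0.0124,0,0,0,0,-1],[0.041,0.0124,0.01,0,0,0,-1],[0,0,0.03,0,0,0,-1],[0,0,0.02,0,0,0,-1],[0,0,0,0,0,0,-1],[0,0,0,0,0,0,-1],[0,0,0,0,0,0,-1]])

```text
t: 39.95
tcp_pos: [0.6704, 0.0636, 0.0309]
tool_rot: [0.999, 0.032, 0.0, 0.0]
force: [-0.3, 1.0, -1.3]
finger_gap: 0.575
gripper_force: 42.1
```

Run:
```python
from h import *
go(.6709,.0635,-.010,3.6)
```

```text
t 39.95 tcp [0.6704 0.0636 0.0309] yaw 3.67 gap 0.57 F [-0.3  1.  -1.3]
shift now-axes [0.0005 0.0001 0.0409] target-axes [0.0005 0.0001 0.0409] turn deg [ 0.   -0.04  0.07]
```

Request:
drive_tool(plan=[[0,0,0.01,0,0,0,-1],[0,0,0.01,0,0,0,-1],[0,0,0.008,0,0,0,-1],[0,0,0.006,0,0,0,-1],[0,0,0.004,0,0,0,-1],[0,0,0.0015,0,0,0,-1],[0,0,0,0,0,0,-1],[0,0,0,0,0,0,-1]])

```text
t: 40.75
tcp_pos: [0.6704, 0.0635, -0.0086]
tool_rot: [0.999, 0.032, 0.0, 0.0]
force: [0.9, 0.2, -1.8]
finger_gap: 0.577
gripper_force: 42.2
```

Request:
drive_tool(plan=[[0,0,0.0008,0,0,0,-1],[0,0,0,0,0,0,-1]])

```text
t: 40.95
tcp_pos: [0.6703, 0.0635, -0.0094]
tool_rot: [0.999, 0.032, 0.0, 0.0]
force: [-0.3, 0.4, -0.7]
finger_gap: 0.576
gripper_force: 42.2
```

Request:
drive_tool(plan=[[0,0,0.0008,0,0,0,-1],[0,0,0,0,0,0,-1]])

```text
t: 41.15
tcp_pos: [0.6704, 0.0635, -0.0102]
tool_rot: [0.999, 0.032, 0.0, 0.0]
force: [0.1, 0.1, -0.2]
finger_gap: 0.578
gripper_force: 42.3
```

Request:
drive_tool(plan=[[0,0,0.0006,0,0,0,-1],[0,0,0,0,0,0,-1]])

```text
t: 41.35
tcp_pos: [0.6703, 0.0635, -0.0102]
tool_rot: [0.999, 0.032, 0.0, 0.0]
force: [-1.2, 0.4, 4.0]
finger_gap: 0.574
gripper_force: 42.8
```

Contact at underside ≈ 6 mm. Release, rise and check everything.

Request:
drive_tool(plan=[[0,0,-0.0004,0,0,0,0.3],[0,0,0,0,0,0,0.7],[0,0,0,0,0,0,0.7],[0,0,-0.01,0,0,0,0.7],[0,0,-0.03,0,0,0,0.7],[0,0,-0.04,0,0,0,1],[-0.02,0,-0.04,0,0,0,1],[-0.02,0,-0.04,0,0,0,1],[0,0,0,0,0,0,1],[0,0,0,0,0,0,1]])

```text
t: 42.35
tcp_pos: [0.6308, 0.0609, 0.1514]
tool_rot: [0.999, 0.032, 0.002, 0.0]
force: [0.3, 0.4, 0.5]
finger_gap: 0.998
gripper_force: 0.0
```

Run:
```python
from h import *
s=snap("wrist"); save(s,"w17"); bays(s); cross(); print(manip.sense()["t"])
```

```text
white 2591 along [-0.0602  0.0584] lat [-0.0236  0.027 ] [('rear', np.float64(0.0298)), ('front', np.float64(0.0293)), ('left', np.float64(0.0294)), ('right', np.float64(0.0291))]
black 2348 along [-0.0611  0.0581] lat [-0.0237  0.026 ] [('rear', np.float64(0.0299)), ('front', np.float64(0.0296)), ('left', np.float64(0.0296)), ('right', np.float64(0.0295))]
green 1985 along [-0.0596  0.0593] lat [-0.0231  0.0258] [('rear', np.float64(0.0299)), ('front', np.float64(0.0296)), ('left', np.float64(0.0299)), ('right', np.float64(0.0298))]
top upper (array([ 0.4592, -0.1321]), array([0.1193, 0.0498]), 86.57) 0.0491 base (array([ 0.4594, -0.1311]), array([0.115 , 0.1156]), 42.12)
  slope x,y [0.004 0.005 0.049]
wrist upper 0 nan base (array([ 0.4921, -0.111 ]), array([0.0557, 0.1053]), 17.89)
scene upper (array([ 0.4594, -0.1334]), array([0.1218, 0.0519]), 86.39) 0.049 base (array([ 0.4577, -0.1339]), array([0.1175, 0.1184]), 43.55)
  slope x,y [-0.006 -0.004  0.049]
42.55
  return _methods._mean(a, axis=axis, dtype=dtype,
  ret = ret.dtype.type(ret / rcount)
```

View pics/w17.png

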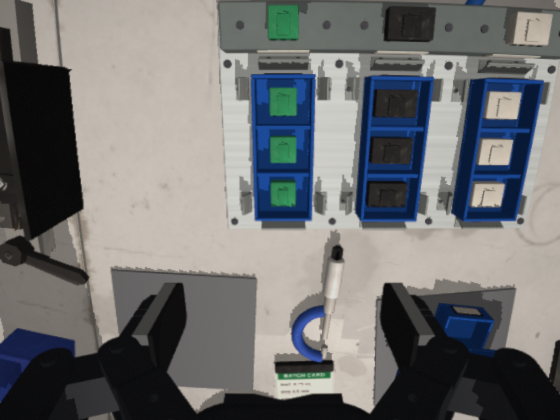

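The three filled trays, at (283,148), (395,148) and (497,150), sit seated and level in the bays of their own colour. The empty tray lies square on the base tray, and the micrometer at (332,290) is where it lay. Handing in.

```bash
python3 -c "
from station import manip
print(manip.sign_off())"
```

```text
the job is handed in; nothing more can be done
None
```

The job is handed in at about 42.6 s on the clock: the white, black and green trays are seated in their matching bays, the empty tray lies centred and square on the base tray, and the micrometer was not touched. My first grip on the white tray was too low to seat, so I set it back on the stack and regripped it higher before placing it.

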